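Top up the assortment tray on the scale and ring it up

ROBOT

A 7-joint arm with a two-finger parallel gripper is mounted at the origin on a cart in front of the work surface, level with it; the furniture and walls round the work are solid. World frame = base frame: x ahead of the robot, y to its left, z up, the work surface at z = 0. Lengths are in mm, angles in degrees, forces in N, time in s.
With the tool pointing down it reaches from about 425 to 950 mm from the base axis. Payload 4.7 kg.
Tool frame: the origin (TCP) lies at the very end of the fingers, on their centre line; the grasp point (between the pads) lies 19 mm behind it; z points along the fingers, y is the direction in which the jaws open and shut (so a half turn about z gives the same grasp; the last joint's range is limited). The gripper opens to 85 mm and grips with 20 to 120 N. Pads are 22 mm wide; open, the fingers measure 114 mm over their backs; the gripper's body (76 mm by 85 mm) begins 54 mm behind the grasp point. The pads swing forward as they close: fully open they stand 13 mm farther back than shut.
Start: joints at [-1.656, 26.849, -2.785, 87.806, 1.381, 65.374, -4.715], TCP at [675.017, 0.046, 231.335] pointing down, gripper open.
Joint ranges: [-148.3, 148.3], [-19.14, 114.17], [-79.39, 73.82], [5.75, 140.21], [-59.74, 239.74], [12.07, 113.84], [-152.46, 152.46]. Speed limits (degrees/s): [147.25, 147.25, 180, 180, 180, 180, 180].

INTERFACE

Orientations are given as a 3x3 rotation matrix whose columns are the frame's x, y, z axes.
In Python, from rig import r gives the robot as it stands. The module is installed in compiled form; this text tells all that it offers.
- The arm moves only by the tool carry_out, never from a script. Its argument "targets" is a list of rows, each an object with "claw": the opening, from -1 (shut) to 1 (fully open), so that 0 is half open; "travel": the shift along the tool's x, y, z in m, a list of three; "turn": the turn about the tool's z in degrees. In form: [{"claw": claw, "travel": [tx, ty, tz], "turn": turn}, ...]. A call has 1 to 12 rows; each row shifts and turns the pose as measured when the row begins, along the tool's axes as they then stand; what a row does not reach is not made up. A row lasts 1/8 s, in which the tool goes at most 62.5 mm and 10.7 degrees, less where a joint would pass 70% of its speed; a pose out of reach is approached as far as the arm can. A call is refused whole if a number of a shift passes 0.0625 or a number of a turn 10.7, either way. A call with a gripper value outside its range is refused whole. The fingers move at their own pace and stop on an object; "newtons" is the grip in N (left out, the last holds). Time passes only in rows, so rows that do not move let the fingers close. It gives the time, the measured TCP pose, the force and the opening at its end, in the units of the state.
- r.get_obs(): the state, without advancing time (a new reading comes with each control period).
- r.read_camera(name): name is "scene" or "side" or "wrist"; returns (picture, depth): 420x560x3 uint8, red, green, blue; 420x560 float32, mm along the optical axis (not along the pixel's ray), 0 where there is no reading.
- r.camera_model(name): a dict with "intrinsics" (3x3 intrinsics, pixels), "R" (3x3) and "t" (3): a world point X has camera coordinates R X + t. Camera axes: x right, y down, z forward; pixel columns grow to the right and rows downward; lengths in mm; the calibration is good to about 2 mm. A picture is of the moment at which its call begins: read the wrist's pose just before it. camera_model takes no time and is no camera call; for the wrist camera it gives the pose at the moment of the call.
- r.close_job(): hands the job in, once; it reports no verdict.
The state is a dict: "clock": time; "qpos": joint angles; "qvel": joint speeds; "effort": joint torques, N m; "eef_pos": TCP position; "ee_rot": TCP orientation; "ft_force": force on the tool from outside, world axes, zero at the start; "moment": the same for the moment, N m; "finger_gap": finger opening in mm.
Only numpy, scipy, OpenCV 4.12 (cv2) and the standard library are available. Lean on these libraries where they do the work, as an engineer would, in place of code of your own. Each camera call takes 0.05 s, during which the arm holds its last target. There are 200 camera calls.

TASK

Ring up a top-up of the part-filled cheese tray that stands on the scale: first press the yellow tare key; then fill every empty cell of the front row with a spare drum cheese and press the drum key (disc sign); then fill every empty cell of the back row with a spare ash brick and press the brick key (square sign); last press the green print key. Each cheese stands upright on the floor of its own cell, spares that are not needed stay on the counter, keys go down one at a time and all the way, the red key is left alone, and if a cheese in the tray is knocked out of place put it right before the next key.

Things in the scene. Friction and masses are not known exactly. Their poses are not given: they have to be found in the camera images.
- cell_front_left (a point): left cell of the front row (for drums) of the fixed wooden tray, 192 x 230 mm, on the low scale to the right; rows run along y. Cell 90 (x) by 72 mm (y) inside, walls and 4 mm dividers 12 mm high, floor 50 mm above the work surface. The point: where the centre of a drum standing in mid-cell is, 36 mm above the cell floor; x to the back, y left along the row, z up
- cell_front_middle (a point): middle cell of the front row (for drums) of the fixed wooden tray, 192 x 230 mm, on the low scale to the right; rows run along y. Cell 90 (x) by 72 mm (y) inside, walls and 4 mm dividers 12 mm high, floor 50 mm above the work surface. The point: where the centre of a drum standing in mid-cell is, 36 mm above the cell floor; x to the back, y left along the row, z up
- cell_front_right (a point): right cell of the front row (for drums) of the fixed wooden tray, 192 x 230 mm, on the low scale to the right; rows run along y. Cell 90 (x) by 72 mm (y) inside, walls and 4 mm dividers 12 mm high, floor 50 mm above the work surface. The point: where the centre of a drum standing in mid-cell is, 36 mm above the cell floor; x to the back, y left along the row, z up
- cell_back_left (a point): left cell of the back row (for bricks) of the fixed wooden tray, 192 x 230 mm, on the low scale to the right; rows run along y. Cell 90 (x) by 72 mm (y) inside, walls and 4 mm dividers 12 mm high, floor 50 mm above the work surface. The point: where the centre of a brick standing in mid-cell is, 27 mm above the cell floor; x to the back, y left along the row, z up
- cell_back_middle (a point): middle cell of the back row (for bricks) of the fixed wooden tray, 192 x 230 mm, on the low scale to the right; rows run along y. Cell 90 (x) by 72 mm (y) inside, walls and 4 mm dividers 12 mm high, floor 50 mm above the work surface. The point: where the centre of a brick standing in mid-cell is, 27 mm above the cell floor; x to the back, y left along the row, z up
- cell_back_right (a point): right cell of the back row (for bricks) of the fixed wooden tray, 192 x 230 mm, on the low scale to the right; rows run along y. Cell 90 (x) by 72 mm (y) inside, walls and 4 mm dividers 12 mm high, floor 50 mm above the work surface. The point: where the centre of a brick standing in mid-cell is, 27 mm above the cell floor; x to the back, y left along the row, z up
- keypad (a point): grey label terminal of the scale, 118 (x) by 152 mm (y), left of the spares, fixed. The point: centre of its flat top, 60 mm above the work surface; x to its back, y to its left, z up. Five round spring keys 26 mm across in two rows, pressed straight down; tops 14 mm above this point and 10 mm above their collars. Behind them, from x = +32 mm, a display hood 32 mm high
- key_tare (a joint): yellow tare key, front row left: centre at x = -36, y = +44 mm from the keypad point; value: how far it is down, 0 to 0.006 m; pressed when beyond 0.004; 4 N holds it fully down; springs back
- key_clear (a joint): red clear key, front row middle: centre at x = -36, y = +0 mm from the keypad point; value: how far it is down, 0 to 0.006 m; pressed when beyond 0.004; 4 N holds it fully down; springs back
- key_print (a joint): green print key, front row right: centre at x = -36, y = -44 mm from the keypad point; value: how far it is down, 0 to 0.006 m; pressed when beyond 0.004; 4 N holds it fully down; springs back
- key_drum (a joint): white drum key with a black disc, back row left: centre at x = +8, y = +26 mm from the keypad point; value: how far it is down, 0 to 0.006 m; pressed when beyond 0.004; 4 N holds it fully down; springs back
- key_brick (a joint): white brick key with a black square, back row right: centre at x = +8, y = -26 mm from the keypad point; value: how far it is down, 0 to 0.006 m; pressed when beyond 0.004; 4 N holds it fully down; springs back
- tray_drum_0_c (a point): stands in a cell of the tray's front row from the start, or absent: pale, rough tall drum cheese, 63 mm across and 72 mm tall, standing upright; the point is its centre, 36 mm above its underside, z along its axis (upright)
- tray_drum_1_c (a point): stands in a cell of the tray's front row from the start, or absent: pale, rough tall drum cheese, 63 mm across and 72 mm tall, standing upright; the point is its centre, 36 mm above its underside, z along its axis (upright)
- tray_drum_2_c (a point): stands in a cell of the tray's front row from the start, or absent: pale, rough tall drum cheese, 63 mm across and 72 mm tall, standing upright; the point is its centre, 36 mm above its underside, z along its axis (upright)
- spare_drum_0_c (a point): spare, at the start on the work surface between the row of wheel cheeses and the slicer: pale, rough tall drum cheese, 63 mm across and 72 mm tall, standing upright; the point is its centre, 36 mm above its underside, z along its axis (upright)
- spare_drum_1_c (a point): spare, at the start on the work surface between the row of wheel cheeses and the slicer: pale, rough tall drum cheese, 63 mm across and 72 mm tall, standing upright; the point is its centre, 36 mm above its underside, z along its axis (upright)
- spare_drum_2_c (a point): spare, at the start on the work surface between the row of wheel cheeses and the slicer: pale, rough tall drum cheese, 63 mm across and 72 mm tall, standing upright; the point is its centre, 36 mm above its underside, z along its axis (upright)
- tray_brick_0_c (a point): stands in a cell of the tray's back row from the start, or absent: dark grey ash-coated brick cheese (a truncated pyramid), base 57 mm along its x by 63 mm along its y, about 31 by 37 mm at the top, 51 to 57 mm tall, standing on its base; the point lies on its axis 27 mm above its underside, z up
- tray_brick_1_c (a point): stands in a cell of the tray's back row from the start, or absent: dark grey ash-coated brick cheese (a truncated pyramid), base 57 mm along its x by 63 mm along its y, about 31 by 37 mm at the top, 51 to 57 mm tall, standing on its base; the point lies on its axis 27 mm above its underside, z up
- tray_brick_2_c (a point): stands in a cell of the tray's back row from the start, or absent: dark grey ash-coated brick cheese (a truncated pyramid), base 57 mm along its x by 63 mm along its y, about 31 by 37 mm at the top, 51 to 57 mm tall, standing on its base; the point lies on its axis 27 mm above its underside, z up
- spare_brick_0_c (a point): spare, at the start on the work surface between the row of wheel cheeses and the slicer: dark grey ash-coated brick cheese (a truncated pyramid), base 57 mm along its x by 63 mm along its y, about 31 by 37 mm at the top, 51 to 57 mm tall, standing on its base; the point lies on its axis 27 mm above its underside, z up
- spare_brick_1_c (a point): spare, at the start on the work surface between the row of wheel cheeses and the slicer: dark grey ash-coated brick cheese (a truncated pyramid), base 57 mm along its x by 63 mm along its y, about 31 by 37 mm at the top, 51 to 57 mm tall, standing on its base; the point lies on its axis 27 mm above its underside, z up
- spare_brick_2_c (a point): spare, at the start on the work surface between the row of wheel cheeses and the slicer: dark grey ash-coated brick cheese (a truncated pyramid), base 57 mm along its x by 63 mm along its y, about 31 by 37 mm at the top, 51 to 57 mm tall, standing on its base; the point lies on its axis 27 mm above its underside, z up

How it is judged:
By the outcome, as a careful person would: the job done as asked, in the order asked, and still so for the second after the job is handed in, with the robot touching nothing.
Of tray_drum_0, tray_drum_1, tray_drum_2, tray_brick_0, tray_brick_1, tray_brick_2 only 1 to 2 are there at a start; the rules pass over those that are not, and their reading is None.
At some moment in a run one of spare_brick_0, spare_brick_1, spare_brick_2 may be knocked a few centimetres aside while the robot is not near it.
It also fails if it takes over 192 s, if anything falls off the work surface, if the arm or the gripper's body presses on something with over 40 N, if the wrist force passes 120 N, or if a joint passes its speed limit or range.

## Working session

There is one attempt and no reset: what is moved stays moved. The work goes in short steps, Python scripts to look and compute and a tool call to move; the robot and the scene stay as the last step left them, time stands still between calls to the robot, and variables do not carry over. Pictures are saved under pics/ and viewed, about 12 in all and at most 16, crops included, and the job is handed in when it is done.

Besides the shell and the picture viewer there is one more tool, called after ">>>" as a command line: name --argument value ..., lists and objects as JSON in quotes. carry_out: Moves the arm, as the interface text tells. Its arguments: {"type":"object","properties":{"targets":{"type":"array","items":{"type":"object","properties":{"claw":{"type":"number"},"travel":{"type":"array","items":{"type":"number"}},"turn":{"type":"number"}}}},"newtons":{"type":"number"}},"required":["targets"]}

```bash
mkdir -p pics
cat > h.py <<'E'
import numpy as np, cv2
from rig import r
def cam(n):
    m=r.camera_model(n); p,d=r.read_camera(n); return p,d,m
def cloud(d,m):
    K=np.array(m["intrinsics"]);R=np.array(m["R"]);t=np.array(m["t"])
    v,u=np.indices(d.shape); 
    c=np.stack([(u-K[0,2])/K[0,0]*d,(v-K[1,2])/K[1,1]*d,d],-1)
    w=(c-t)@R; w[d<=0]=np.nan
    return w
def save(n,p): cv2.imwrite("pics/"+n+".png",p[:,:,::-1])
E
python3 - <<'E'
from h import *
for n in ["scene","side"]:
    p,d,m=cam(n); save(n+"0",p); np.savez(n+"0.npz",p=p,d=d,w=cloud(d,m)); print(n,np.round(-np.array(m["R"]).T@m["t"]),np.round(m["intrinsics"][0][0]))
o=r.get_obs(); print({k:np.round(v,3).tolist() for k,v in o.items()})
E
```

```text
scene [-241. -699.  943.] 520.0
side [  167. -1110.   772.] 432.0
{'clock': 0.1, 'qpos': [-1.656, 26.893, -2.783, 87.864, 1.381, 65.372, -4.717], 'qvel': [0.032, -0.115, 0.033, -0.222, 0.02, -0.062, 0.018], 'effort': [0.001, -51.152, -0.047, -23.839, 0.011, 0.004, 0.0], 'eef_pos': [674.517, 0.005, 230.381], 'ee_rot': [[0.0, 1.0, -0.002], [1.0, -0.0, -0.0], [-0.0, -0.002, -1.0]], 'ft_force': [-0.622, 0.365, -0.005], 'moment': [0.018, -0.064, 0.023], 'finger_gap': 85.62}
```

View pics/scene0.png

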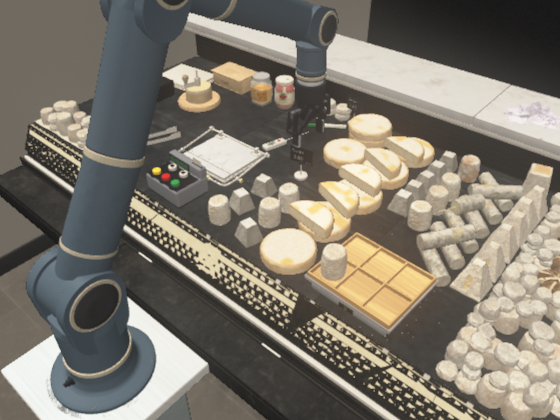

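View pics/side0.png

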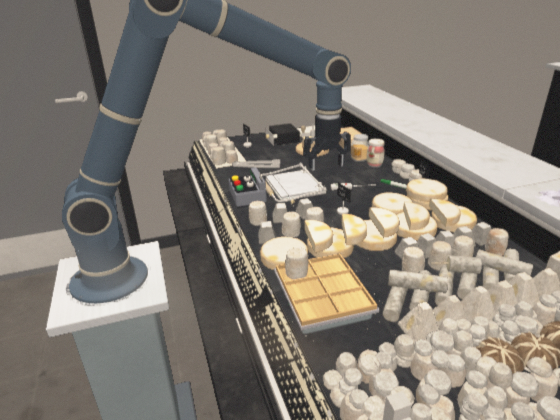

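The tray holds a single drum, in its front left cell at scene pixel (332,262). That means 2 drums and 3 bricks are needed. The spare drums are at (219,210), (269,212) and (289,195), the spare bricks at (265,185), (242,200) and (248,232), and the keypad is at (177,180).

Run:
```python
from h import *
# top-down orthomap 0.8px/mm from scene+side ; x up, y left
S=0.8; X0,X1,Y0,Y1=350,850,-560,300
W=int((Y1-Y0)*S);H=int((X1-X0)*S)
im=np.zeros((H,W,3),np.uint8);hz=np.full((H,W),-99.)
for n in ["side","scene"]:
    f=np.load(n+"0.npz");w=f["w"].reshape(-1,3);c=f["p"].reshape(-1,3)
    k=np.isfinite(w[:,0])&(w[:,2]>-20)&(w[:,2]<110)&(w[:,0]>X0)&(w[:,0]<X1-2)&(w[:,1]>Y0+2)&(w[:,1]<Y1)
    w=w[k];c=c[k];o=np.argsort(w[:,2])
    for P,C in zip(w[o],c[o]):
        v=int((X1-P[0])*S);u=int((Y1-P[1])*S)
        if P[2]>hz[v,u]-3:
            im[v:v+2,u:u+2]=C;hz[v:v+2,u:u+2]=P[2]
for y in range(-500,300,100): cv2.putText(im,str(y),(int((Y1-y)*S),10),0,.35,(255,0,0));im[::6,int((Y1-y)*S)]=(255,0,0)
for x in range(400,850,100): cv2.putText(im,str(x),(0,int((X1-x)*S)),0,.35,(255,0,0));im[int((X1-x)*S),::6]=(255,0,0)
save("top",im)
# colored keys
f=np.load("scene0.npz");p=f["p"].astype(int);w=f["w"]
hsv=cv2.cvtColor(f["p"],cv2.COLOR_RGB2HSV)
box=np.zeros(p.shape[:2],bool);box[155:200,145:210]=1
for nm,lo,hi in [("yellow",20,35),("red",0,8),("green",45,90)]:
    k=box&(hsv[...,0]>=lo)&(hsv[...,0]<=hi)&(hsv[...,1]>150)&(hsv[...,2]>60)
    print(nm,k.sum(),np.round(np.nanmedian(w[k],0),1) if k.sum() else "")
```

```text
yellow 61 [467.7 399.7  72. ]
red 59 [465.1 356.6  72.9]
green 0
```

View pics/top.png

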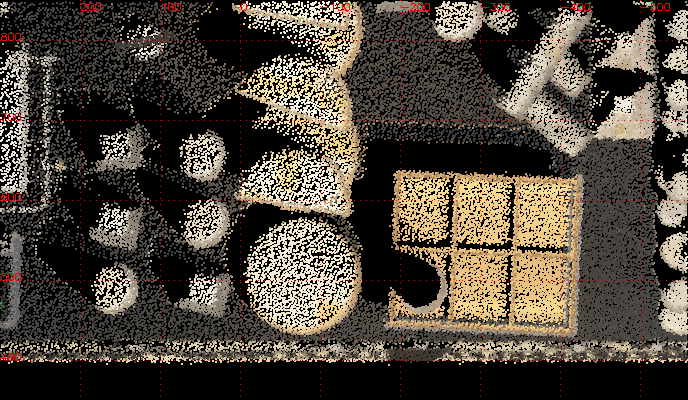

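The top map agrees: the tray spans x 440–635 and y -190 to -425, and all six spares lie at y 20–190. I'll move over the spares for a close look.

>>> carry_out --targets '[{"claw": 1,"travel": [0.03,-0.03,-0.02],"turn": 0},{"claw": 1,"travel": [0.03,-0.03,-0.02],"turn": 0},{"claw": 1,"travel": [0.03,-0.03,-0.02],"turn": 0},{"claw": 1,"travel": [0.03,-0.03,-0.02],"turn": 0},{"claw": 1,"travel": [0,0,0],"turn": 0}]'

```text
clock: 0.72
eef_pos: [550.0, 123.2, 309.5]
ee_rot: [[0.001, 1.0, -0.008], [1.0, -0.001, -0.001], [-0.001, -0.008, -1.0]]
ft_force: [0.3, -0.0, -0.5]
finger_gap: 85.7
```

Run:
```python
from h import *
o=r.get_obs();print(np.round(o["eef_pos"],1),o["clock"],np.round(o["ee_rot"],3).tolist())
p,d,m=cam("wrist"); save("w1",p); np.savez("w1.npz",p=p,d=d,w=cloud(d,m)); print(np.round(-np.array(m["R"]).T@m["t"]),np.round(m["intrinsics"][0][0]))
```

```text
[550.  123.2 309.5] 0.725 [[0.001, 1.0, -0.008], [1.0, -0.001, -0.001], [-0.001, -0.008, -1.0]]
[552. 206. 451.] 296.0
```

View pics/w1.png

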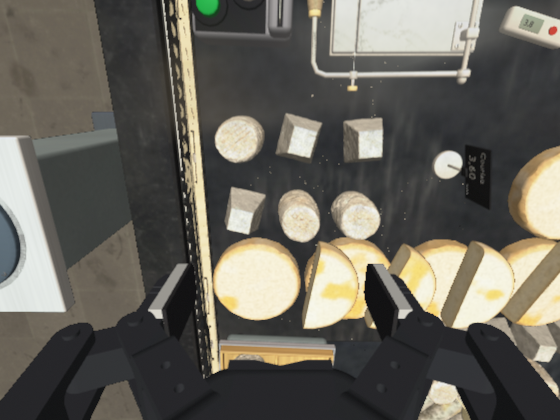

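Wrist view: drums at pixels (239,139), (299,215) and (355,215); bricks at (298,137), (363,139) and (244,211); green key at the top, (207,5). Next I fit their poses.

```bash
cat >> h.py <<'E'
def blobs(w,zlo,zhi,xr,yr,amin=80):
    """connected regions within a height band: centre, rect yaw/size, mean height"""
    k=(w[...,2]>zlo)&(w[...,2]<zhi)&(w[...,0]>xr[0])&(w[...,0]<xr[1])&(w[...,1]>yr[0])&(w[...,1]<yr[1])
    n,l=cv2.connectedComponents(k.astype(np.uint8),connectivity=4); out=[]
    for i in range(1,n):
        q=w[l==i]
        if len(q)<amin: continue
        (cx,cy),(a,b),th=cv2.minAreaRect(q[:,:2].astype(np.float32))
        ex=(q[:,:2].max(0)+q[:,:2].min(0))/2
        out.append((len(q),np.round([cx,cy],1),np.round([a,b,th],1),np.round(ex,1),round(float(np.median(q[:,2])),1)))
    return out
E
python3 - <<'E'
from h import *
w=np.load("w1.npz")["w"]
print("drums");[print(b) for b in blobs(w,66,80,(430,690),(5,220))]
print("brick tops");[print(b) for b in blobs(w,47,61,(430,690),(5,220))]
print("low");[print(b) for b in blobs(w,5,80,(430,690),(5,220))]
print("surface z",np.nanmedian(w[np.abs(w[...,2])<8][:,2]))
print("pad");[print(b) for b in blobs(w,50,66,(400,600),(270,450),30)]
E
```

```text
drums
(1407, array([491.7, 160.5]), array([53.3, 53.4, 48. ]), array([491.2, 160.2]), 70.3)
(1093, array([657.8,  50.2]), array([52.7, 53.2, 63.8]), array([659. ,  49.7]), 69.9)
(1042, array([575.3,  46.8]), array([52.5, 52.1, 89.9]), array([575.3,  46.8]), 69.6)
brick tops
(142, array([502.8, 173.6]), array([25.8, 57.5, 51.8]), array([497.4, 167.7]), 54.0)
(695, array([576.4, 157.6]), array([38.2, 33.2, 75.7]), array([576.5, 158.1]), 49.5)
(721, array([667.3, 155.1]), array([33.7, 37.6,  4.5]), array([666.7, 155. ]), 50.9)
(207, array([571.7,  61.7]), array([57.7, 30.3, 13.4]), array([574.5,  58.9]), 54.0)
(213, array([649.7,  63.2]), array([58.9, 26.2, 32.4]), array([655.3,  57.1]), 54.3)
(624, array([488.9,  46.4]), array([38. , 35.9, 76.6]), array([489.3,  46.5]), 54.7)
low
(1539, array([573.5, 156.6]), array([60.9, 54.7, 75.5]), array([573.4, 157. ]), 43.1)
(1822, array([493. , 161.9]), array([57.2, 60.7, 87.7]), array([493. , 161.8]), 69.9)
(1560, array([666.5, 154.3]), array([50.3, 60.7,  3.1]), array([665. , 154.9]), 43.8)
(1382, array([489.8,  47.8]), array([58.4, 55.3, 77.1]), array([489.6,  47.6]), 42.7)
(1715, array([575.4,  50.3]), array([56.6, 61. , 52.8]), array([573.9,  49.9]), 68.4)
(1771, array([656.6,  51.3]), array([58.7, 55.4,  3.4]), array([656.9,  51. ]), 68.8)
surface z -0.6696997160014001
pad
(2796, array([502.1, 298. ]), array([ 39.5, 117. ,  87.9]), array([501.9, 296.9]), 60.0)
```

>>> carry_out --targets '[{"claw": -1,"travel": [0.05,-0.04,0.0],"turn": 0},{"claw": -1,"travel": [0.05,-0.04,0.0],"turn": 0},{"claw": -1,"travel": [0.04,0,0],"turn": 0},{"claw": -1,"travel": [0.0,0,0],"turn": 0}]'

```text
clock: 1.27
eef_pos: [474.8, 256.5, 304.4]
ee_rot: [[0.015, 1.0, -0.013], [1.0, -0.015, -0.007], [-0.007, -0.013, -1.0]]
ft_force: [0.1, -0.6, -0.2]
finger_gap: 11.9
```

Run:
```python
from h import *
o=r.get_obs();print(np.round(o["eef_pos"],1),o["clock"])
p,d,m=cam("wrist"); save("w2",p); w=cloud(d,m); np.savez("w2.npz",p=p,d=d,w=w)
hsv=cv2.cvtColor(p,cv2.COLOR_RGB2HSV)
reg=(w[...,2]>66)&(w[...,2]<80)&(w[...,0]>400)&(w[...,0]<560)&(w[...,1]>270)&(w[...,1]<450)
n,l=cv2.connectedComponents(reg.astype(np.uint8),connectivity=4)
for i in range(1,n):
    q=w[l==i]
    if len(q)>60: print(len(q),np.round(np.median(p[l==i],0)),np.round((q.max(0)+q.min(0))/2,1),np.round(np.ptp(q,0),1))
print([ (b[1:]) for b in blobs(w,55,65,(400,600),(250,460),200)])
```

```text
[474.8 256.5 304.4] 1.275
209 [94. 96. 88.] [535.8 356.7  73. ] [  4.3 127.8  13.9]
462 [251. 233.   0.] [470.6 399.7  71.3] [25.  25.2  8.9]
434 [227. 215. 191.] [514.  379.9  71.2] [25.4 25.1  9.4]
394 [238.  59.  42.] [469.2 356.1  72.2] [24.9 24.2  6.6]
369 [233. 222. 201.] [511.5 327.9  71.1] [24.3 24.3  9. ]
349 [ 55. 182.  78.] [467.1 312.3  70.7] [23.5 25.   9.4]
[(array([493., 355.]), array([149.5,  91.3,  87.7]), array([493.1, 354.9]), 60.6)]
```

View pics/w2.png

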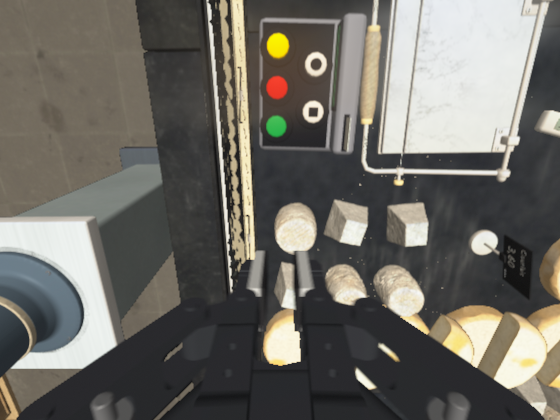

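The keys show clearly: yellow (277,45), red (277,88), green (276,126), disc (316,64), square (313,112). Going to yellow.

>>> carry_out --targets '[{"claw": -1,"travel": [0.048,0.0,0.035],"turn": 0},{"claw": -1,"travel": [0.048,0.0,0.035],"turn": 0},{"claw": -1,"travel": [0.048,0,0.035],"turn": 0},{"claw": -1,"travel": [0.0,0,0.04],"turn": 0},{"claw": -1,"travel": [0.0,0,0.04],"turn": 0},{"claw": -1,"travel": [0.0,0,0.0],"turn": 0}]'

```text
clock: 2.08
eef_pos: [489.3, 383.9, 108.9]
ee_rot: [[0.044, 0.999, -0.01], [0.999, -0.044, -0.019], [-0.02, -0.009, -1.0]]
ft_force: [0.4, -0.6, -0.6]
finger_gap: -0.3
```

>>> carry_out --targets '[{"claw": -1,"travel": [0.016,-0.02,0.0],"turn": -2.5},{"claw": -1,"travel": [0.0,0.0,0.01],"turn": 0},{"claw": -1,"travel": [0.0,0.0,0.0],"turn": 0}]'

```text
clock: 2.45
eef_pos: [472.4, 400.9, 102.1]
ee_rot: [[0.002, 1.0, -0.005], [1.0, -0.002, -0.017], [-0.017, -0.005, -1.0]]
ft_force: [-0.0, 0.3, -0.2]
finger_gap: -0.2
```

>>> carry_out --targets '[{"claw": -1,"travel": [-0.001,-0.002,0.02],"turn": 0},{"claw": -1,"travel": [0.0,0.0,0.006],"turn": 0},{"claw": -1,"travel": [0.0,0.0,0.005],"turn": 0},{"claw": -1,"travel": [0.0,0.0,0.003],"turn": 0},{"claw": -1,"travel": [0.0,0.0,0.002],"turn": 0}]'

```text
clock: 3.08
eef_pos: [472.9, 400.7, 69.9]
ee_rot: [[0.003, 1.0, 0.001], [1.0, -0.003, -0.012], [-0.012, 0.001, -1.0]]
ft_force: [-1.5, -1.8, 2.8]
finger_gap: -0.1
```

>>> carry_out --targets '[{"claw": -1,"travel": [0.0,-0.001,0.003],"turn": 0},{"claw": -1,"travel": [0.0,0.0,0.002],"turn": 0},{"claw": -1,"travel": [0.0,0.0,0.001],"turn": 0}]'

```text
clock: 3.45
eef_pos: [473.0, 400.6, 68.1]
ee_rot: [[0.004, 1.0, 0.004], [1.0, -0.004, -0.012], [-0.012, 0.004, -1.0]]
ft_force: [-3.0, -2.1, 5.6]
finger_gap: 0.3
```

>>> carry_out --targets '[{"claw": -1,"travel": [0.0,0.0,0.003],"turn": 0},{"claw": -1,"travel": [0.0,0.0,0.002],"turn": 0}]'

```text
clock: 3.7
eef_pos: [473.0, 400.7, 68.0]
ee_rot: [[0.004, 1.0, 0.004], [1.0, -0.004, -0.013], [-0.013, 0.005, -1.0]]
ft_force: [-4.2, -3.3, 13.0]
finger_gap: 0.1
```

Run:
```python
from h import *
p,d,m=cam("side"); save("s1",cv2.resize(p[150:230,190:350],(800,400)))
```

```text
(no output)
```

View pics/s1.png

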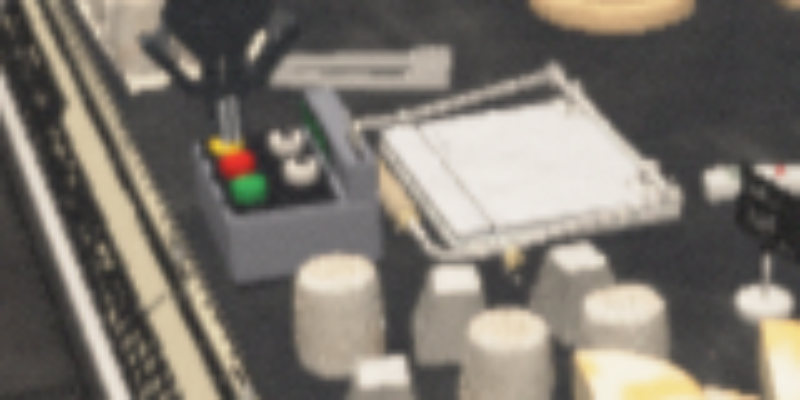

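Travel stopped at z = 68.0, which is 6 mm below the key top, and the force rose to 13 N. The crop shows the yellow key down under the fingers at (228,145), so tare is fully pressed. Next is the first drum, at (491.5,161).

>>> carry_out --targets '[{"claw": -1,"travel": [0.0,0.0,-0.05],"turn": 0},{"claw": -1,"travel": [0.0,0.0,-0.05],"turn": 0},{"claw": -1,"travel": [-0.01,0.0,-0.05],"turn": 0},{"claw": 1,"travel": [-0.06,0.005,0],"turn": 0},{"claw": 1,"travel": [-0.06,0.005,0],"turn": 0},{"claw": 1,"travel": [-0.06,0.005,0],"turn": 0},{"claw": 1,"travel": [-0.045,0.0,0],"turn": 0},{"claw": 1,"travel": [0,0,0],"turn": 0}]'

```text
clock: 4.75
eef_pos: [489.2, 162.6, 225.7]
ee_rot: [[0.003, 1.0, 0.013], [1.0, -0.003, -0.009], [-0.009, 0.013, -1.0]]
ft_force: [1.0, 0.5, -0.1]
finger_gap: 85.1
```

>>> carry_out --targets '[{"claw": 1,"travel": [-0.0015,0.002,0.02],"turn": -9},{"claw": 1,"travel": [0,0,0.02],"turn": -9},{"claw": 1,"travel": [0,0,0.02],"turn": -9},{"claw": 1,"travel": [0,0,0.02],"turn": -9},{"claw": 1,"travel": [0,0,0.02],"turn": -9},{"claw": 1,"travel": [0,0,0],"turn": 0}]'

```text
clock: 5.5
eef_pos: [494.0, 168.2, 123.6]
ee_rot: [[-0.727, 0.687, 0.018], [0.687, 0.727, -0.002], [-0.014, 0.011, -1.0]]
ft_force: [-0.0, 0.7, 0.1]
finger_gap: 85.5
```

>>> carry_out --targets '[{"claw": 1,"travel": [-0.002,-0.008,0.0],"turn": 0},{"claw": 1,"travel": [0,0,0.03],"turn": 0},{"claw": 1,"travel": [0,0,0.03],"turn": 0},{"claw": 1,"travel": [0,0,0.03],"turn": 0},{"claw": 1,"travel": [0,0,0.008],"turn": 0},{"claw": 1,"travel": [0,0,0],"turn": 0}]'

```text
clock: 6.25
eef_pos: [496.5, 162.7, 29.7]
ee_rot: [[-0.72, 0.693, 0.031], [0.694, 0.72, 0.002], [-0.021, 0.023, -1.0]]
ft_force: [-0.8, 0.6, 0.8]
finger_gap: 85.5
```

>>> carry_out --targets '[{"claw": 1,"travel": [0.0025,-0.005,0.005],"turn": 0},{"claw": 1,"travel": [0,0,0],"turn": 0},{"claw": -1,"travel": [0,0,0],"turn": 0},{"claw": -1,"travel": [0,0,0],"turn": 0},{"claw": -1,"travel": [0,0,0],"turn": 0},{"claw": -1,"travel": [0,0,0],"turn": 0},{"claw": -1,"travel": [0,0,0],"turn": 0}]' --newtons 40

```text
clock: 7.12
eef_pos: [493.0, 161.5, 27.7]
ee_rot: [[-0.719, 0.694, 0.037], [0.694, 0.72, 0.004], [-0.024, 0.028, -0.999]]
ft_force: [0.4, -0.3, 1.8]
finger_gap: 57.1
```

Drum gripped, gap 57 mm. The tool tilt drifts slightly with each row, so I'll keep row counts low and write a small planner.

```bash
cat >> h.py <<'E'
def plan(tx,ty,tz,turn=0,n=None,lead=0):
    """tool-axis rows from the present pose to world target, turning 'turn' deg in all"""
    o=r.get_obs();P=np.array(o["eef_pos"]);R=np.array(o["ee_rot"]);D=np.array([tx,ty,tz])-P
    n=n or int(max(1,np.ceil(np.linalg.norm(D)/60),np.ceil(abs(turn)/10.5)))
    print("clock",round(o["clock"],2),"pos",np.round(P,1),"z",np.round(R[:,2],3),"yaw(tooly)",round(np.degrees(np.arctan2(R[1,1],R[0,1])),1),"gap",round(o["finger_gap"],1),"F",np.round(o["ft_force"],1))
    for i in range(n):
        c,s=np.cos(np.radians(turn*i/n)),np.sin(np.radians(turn*i/n))
        Ri=R@np.array([[c,-s,0],[s,c,0],[0,0,1]])
        print(np.round(Ri.T@(D/n)/1000,4).tolist(),round(turn/n,2))
E
python3 - <<'E'
from h import *
w=np.load("scene0.npz")["w"]
# tray: rim from orthomap points 60..66 high
k=(w[...,2]>57)&(w[...,2]<68)&(w[...,0]>420)&(w[...,0]<660)&(w[...,1]<-165)&(w[...,1]>-445)
n,l,st,_=cv2.connectedComponentsWithStats(k.astype(np.uint8),connectivity=8)
i=1+np.argmax(st[1:,4]); q=w[l==i][:,:2].astype(np.float32); print("tray rect",cv2.minAreaRect(q),len(q))
plan(520,120,230,0)
E
```

```text
tray rect ((535.7141723632812, -303.9504089355469), (232.019775390625, 199.3418731689453), 87.66305541992188) 1228
clock 7.12 pos [493.  161.5  27.7] z [ 0.037  0.004 -0.999] yaw(tooly) 46.0 gap 57.1 F [ 0.4 -0.3  1.8]
[-0.0133, -0.0014, -0.0503] 0.0
[-0.0133, -0.0014, -0.0503] 0.0
[-0.0133, -0.0014, -0.0503] 0.0
[-0.0133, -0.0014, -0.0503] 0.0
```

>>> carry_out --targets '[{"claw": -1,"travel": [0,0,-0.06],"turn": 0},{"claw": -1,"travel": [0,0,-0.06],"turn": 0},{"claw": -1,"travel": [0,0,-0.06],"turn": 0},{"claw": -1,"travel": [0,0,-0.03],"turn": 0}]'

```text
clock: 7.62
eef_pos: [482.8, 159.5, 238.5]
ee_rot: [[-0.72, 0.694, 0.025], [0.694, 0.72, 0.0], [-0.018, 0.017, -1.0]]
ft_force: [0.4, -0.1, -3.0]
finger_gap: 56.9
```

Run:
```python
from h import *
plan(486,-360,245,48.5)
```

```text
clock 7.62 pos [482.8 159.5 238.5] z [ 0.025  0.    -1.   ] yaw(tooly) 46.1 gap 56.9 F [ 0.4 -0.1 -3. ]
[-0.0403, -0.0413, -0.0007] 5.39
[-0.044, -0.0373, -0.0007] 5.39
[-0.0473, -0.033, -0.0007] 5.39
[-0.0502, -0.0284, -0.0007] 5.39
[-0.0527, -0.0236, -0.0007] 5.39
[-0.0547, -0.0185, -0.0007] 5.39
[-0.0562, -0.0133, -0.0007] 5.39
[-0.0572, -0.008, -0.0007] 5.39
[-0.0577, -0.0026, -0.0007] 5.39
```

>>> carry_out --targets '[{"claw": -1,"travel": [-0.04,-0.041,-0.001],"turn": 5.4},{"claw": -1,"travel": [-0.044,-0.037,-0.001],"turn": 5.4},{"claw": -1,"travel": [-0.047,-0.033,-0.001],"turn": 5.4},{"claw": -1,"travel": [-0.05,-0.028,-0.001],"turn": 5.4},{"claw": -1,"travel": [-0.053,-0.024,-0.001],"turn": 5.4},{"claw": -1,"travel": [-0.055,-0.018,-0.001],"turn": 5.4},{"claw": -1,"travel": [-0.056,-0.013,-0.001],"turn": 5.4},{"claw": -1,"travel": [-0.057,-0.008,-0.001],"turn": 5.4},{"claw": -1,"travel": [-0.057,-0.003,-0.001],"turn": 5.4},{"claw": -1,"travel": [0,0,0],"turn": 0}]' --newtons 60

```text
clock: 8.88
eef_pos: [479.1, -371.9, 245.0]
ee_rot: [[0.068, 0.997, 0.026], [0.998, -0.068, 0.004], [0.005, 0.025, -1.0]]
ft_force: [-0.0, 0.7, -2.4]
finger_gap: 56.4
```

Run:
```python
from h import *
plan(485,-378,200,0)
p,d,m=cam("wrist"); save("w3",p); w=cloud(d,m); np.savez("w3.npz",p=p,d=d,w=w)
```

```text
clock 8.88 pos [ 479.1 -371.9  245. ] z [ 0.026  0.004 -1.   ] yaw(tooly) -3.9 gap 56.4 F [-0.   0.7 -2.4]
[-0.0059, 0.0052, 0.0452] 0.0
```

View pics/w3.png

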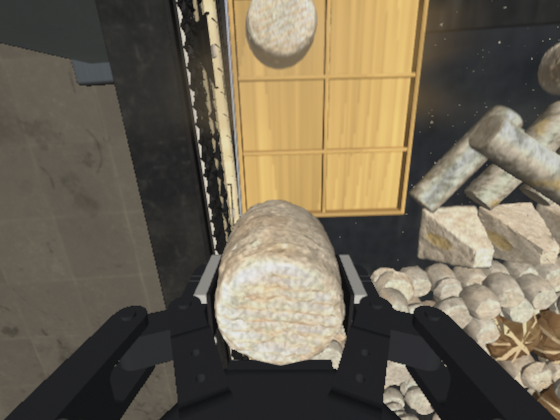

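The tray grid is clear: divider crossings near (325,76) and (323,151), right wall at row 214, and the standing drum at (282,25). I'll ray-cast these onto the divider tops at z = 62.

```bash
cat >> h.py <<'E'
def ray(m,u,v,z):
    K=np.array(m["intrinsics"]);R=np.array(m["R"]);t=np.array(m["t"])
    c=-R.T@t; q=R.T@np.linalg.solve(K,[u,v,1.]); return c+q*(z-c[2])/q[2]
E
python3 - <<'E'
from h import *
m=r.camera_model("wrist")
img=[(325,76),(323,151),(416,74),(408,150),(404,213),(322,214)]
tr=np.array([(0,38),(0,-38),(94,38),(94,-38),(94,-114),(0,-114)],float)
W=np.array([ray(m,u,v,62)[:2] for u,v in img])
a=tr-tr.mean(0);b=W-W.mean(0)
th=np.arctan2((a[:,0]*b[:,1]-a[:,1]*b[:,0]).sum(),(a*b).sum())
R=np.array([[np.cos(th),-np.sin(th)],[np.sin(th),np.cos(th)]]);o=W.mean(0)-R@tr.mean(0)
print("tray origin",o,"yaw",np.degrees(th),"resid",np.round(W-(tr@R.T+o),1).tolist())
for i,n in ((-47,"front"),(47,"back")): print(n,[np.round(R@[i,y]+o,1).tolist() for y in (76,0,-76)])
w=np.load("w3.npz")["w"]; k=w[78-10:300,245:400]; 
fl=w[95:135,250:310].reshape(-1,3); print("floor z",np.nanmedian(fl[:,2]))
print("tray drum",blobs(w,116,130,(420,600),(-300,-150)))
# held drum: underside points
q=w[240:330,225:335].reshape(-1,3);print("held underside/side z pct",np.nanpercentile(q[:,2],[1,10,50]),np.nanmedian(q,0))
E
```

```text
tray origin [ 535.88266892 -298.88112872] yaw -2.093151892553028 resid [[0.1, -0.3], [-0.6, 0.1], [-1.0, -0.9], [-0.8, -1.8], [2.6, 0.2], [-0.4, 2.6]]
front [[491.7, -221.2], [488.9, -297.2], [486.1, -373.1]]
back [[585.6, -224.6], [582.9, -300.6], [580.1, -376.5]]
floor z 49.342129707460714
tray drum [(3369, array([ 493.2, -232.9]), array([41. , 53.8, 86.2]), array([ 493.3, -232.3]), 120.0)]
held underside/side z pct [253.79130085 272.23683597 287.01254632] [ 479.00412038 -356.77562172  287.01254632]
```

Run:
```python
from h import *
m=r.camera_model("wrist"); f=np.load("w3.npz");p=f["p"];w=f["w"]
for u in (250,365):
    g=p[60:222,u-3:u+4].mean((1,2)); z=np.nanmedian(w[60:222,u-3:u+4,2],1)
    for a in range(0,162,1):
        v=60+a
        if 68<=v<=84 or 142<=v<=160 or 203<=v: print(u,v,int(g[a]),round(float(z[a]),0),np.round(ray(m,u,v,62)[:2],1))
```

```text
250 68 161 50.0 [ 462.3 -249.2]
250 69 161 50.0 [ 462.2 -250.1]
250 70 161 49.0 [ 462.2 -251. ]
250 71 161 50.0 [ 462.1 -251.9]
250 72 161 49.0 [ 462.  -252.8]
250 73 161 50.0 [ 461.9 -253.7]
250 74 161 50.0 [ 461.8 -254.6]
250 75 161 50.0 [ 461.7 -255.6]
250 76 161 50.0 [ 461.6 -256.5]
250 77 163 50.0 [ 461.5 -257.4]
250 78 161 61.0 [ 461.4 -258.3]
250 79 149 62.0 [ 461.4 -259.3]
250 80 132 62.0 [ 461.3 -260.2]
250 81 132 61.0 [ 461.2 -261.1]
250 82 149 57.0 [ 461.1 -262.1]
250 83 161 49.0 [ 461. -263.]
250 84 161 50.0 [ 460.9 -263.9]
250 142 168 49.0 [ 455.3 -321.7]
250 143 168 49.0 [ 455.2 -322.7]
250 144 168 49.0 [ 455.1 -323.8]
250 145 168 49.0 [ 455.  -324.9]
250 146 168 50.0 [ 454.9 -325.9]
250 147 168 49.0 [ 454.8 -327. ]
250 148 168 50.0 [ 454.7 -328.1]
250 149 165 49.0 [ 454.6 -329.1]
250 150 154 49.0 [ 454.5 -330.2]
250 151 143 49.0 [ 454.4 -331.3]
250 152 152 54.0 [ 454.3 -332.4]
250 153 164 60.0 [ 454.2 -333.4]
250 154 159 61.0 [ 454.1 -334.5]
250 155 151 62.0 [ 454.  -335.6]
250 156 159 62.0 [ 453.8 -336.7]
250 157 168 50.0 [ 453.7 -337.8]
250 158 168 49.0 [ 453.6 -338.
[... 1800 characters left out ...]
580.3 -347.6]
365 159 176 50.0 [ 580.3 -348.7]
365 160 176 50.0 [ 580.4 -349.8]
365 203 174 49.0 [ 581.7 -400.2]
365 204 174 49.0 [ 581.7 -401.5]
365 205 174 49.0 [ 581.8 -402.7]
365 206 174 49.0 [ 581.8 -403.9]
365 207 170 49.0 [ 581.8 -405.2]
365 208 155 50.0 [ 581.8 -406.4]
365 209 134 49.0 [ 581.9 -407.6]
365 210 122 52.0 [ 581.9 -408.9]
365 211 130 54.0 [ 581.9 -410.1]
365 212 147 58.0 [ 582.  -411.4]
365 213 155 60.0 [ 582.  -412.6]
365 214 142 61.0 [ 582.  -413.9]
365 215 108 61.0 [ 582.1 -415.2]
365 216 67 61.0 [ 582.1 -416.4]
365 217 42 -1.0 [ 582.1 -417.7]
365 218 42 -1.0 [ 582.2 -419. ]
365 219 43 -1.0 [ 582.2 -420.2]
365 220 43 -1.0 [ 582.2 -421.5]
365 221 43 -1.0 [ 582.3 -422.8]
```

>>> carry_out --targets '[{"claw": -1,"travel": [-0.003,0.004,0.05],"turn": 0},{"claw": -1,"travel": [0.0,0.0,0.05],"turn": 0},{"claw": -1,"travel": [0,0,0],"turn": 0}]'

```text
clock: 9.3
eef_pos: [488.2, -366.6, 142.7]
ee_rot: [[0.057, 0.998, 0.027], [0.998, -0.057, 0.01], [0.011, 0.026, -1.0]]
ft_force: [0.1, 0.3, -0.9]
finger_gap: 56.4
```

Run:
```python
from h import *
plan(486,-374.2,85,0)
w=np.load("scene0.npz")["w"]; k=(w[...,0]<440)&(w[...,0]>380)&(w[...,1]<-250)&(w[...,1]>-450)
q=w[k]; print("fence",[(x,np.round(np.nanpercentile(q[(q[:,0]>x)&(q[:,0]<x+8)][:,2],[50,98]),0)) for x in range(384,440,8)])
```

```text
clock 9.3 pos [ 488.2 -366.6  142.7] z [ 0.027  0.01  -1.   ] yaw(tooly) -3.3 gap 56.4 F [ 0.1  0.3 -0.9]
[-0.0083, -0.0033, 0.0575] 0.0
fence [(384, array([-42., -28.])), (392, array([-29., -17.])), (400, array([-13.,   3.])), (408, array([-0.,  7.])), (416, array([-1.,  6.])), (424, array([-1., 50.])), (432, array([45., 63.]))]
```

>>> carry_out --targets '[{"claw": -1,"travel": [-0.0085,-0.0035,0.035],"turn": 0},{"claw": -1,"travel": [0,0,0],"turn": 0}]'

```text
clock: 9.55
eef_pos: [487.9, -373.6, 110.6]
ee_rot: [[0.053, 0.998, 0.031], [0.999, -0.054, 0.008], [0.01, 0.031, -0.999]]
ft_force: [1.0, -0.1, -1.3]
finger_gap: 56.4
```

>>> carry_out --targets '[{"claw": -1,"travel": [-0.001,-0.002,0.025],"turn": 0},{"claw": -1,"travel": [-0.0005,0,0.004],"turn": 0},{"claw": -1,"travel": [0,0,0],"turn": 0}]'

```text
clock: 9.93
eef_pos: [493.0, -376.0, 90.1]
ee_rot: [[0.051, 0.998, 0.044], [0.999, -0.051, 0.002], [0.004, 0.044, -0.999]]
ft_force: [0.0, -0.4, -2.2]
finger_gap: 56.6
```

Run:
```python
from h import *
o=r.get_obs(); print(np.round(o["qpos"],1),np.round(o["qvel"],1),np.round(o["effort"],1))
p,d,m=cam("wrist"); w=cloud(d,m); q=r.get_obs(); print(np.round(q["eef_pos"],1),np.round(q["qpos"],1)); save("w4",p)
plan(487,-374.5,79)
```

```text
[ 30.4  29.5   5.1 104.8  -5.8  44.   36. ] [-0.3 -0.8 -0.  -0.1  0.   1.1 -0.1] [  0.  -48.8   1.7 -19.2  -0.1  -0.1   0. ]
[ 492.9 -375.9   90.2] [ 30.4  29.5   5.1 104.8  -5.8  44.   36. ]
clock 9.97 pos [ 492.9 -375.9   90.2] z [ 0.044  0.002 -0.999] yaw(tooly) -2.9 gap 56.7 F [ 0.2  0.9 -1.8]
[0.0011, -0.0065, 0.0109] 0.0
```

View pics/w4.png

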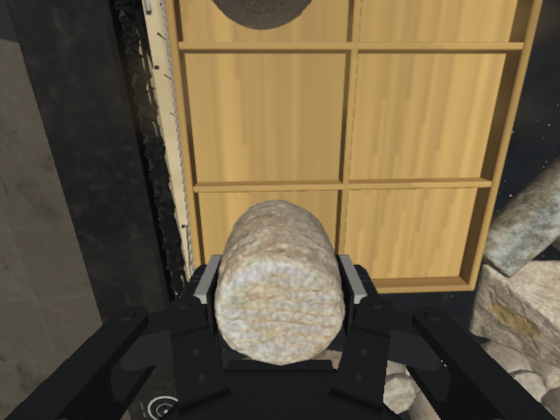

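View: the held drum hangs over the front right cell and looks centred between the divider at row 187 and the wall at row 287. Lowering.

>>> carry_out --targets '[{"claw": -1,"travel": [0.001,-0.007,0.009],"turn": 0},{"claw": -1,"travel": [0,0,0.004],"turn": 0}]'

```text
clock: 10.22
eef_pos: [487.2, -374.9, 78.5]
ee_rot: [[0.05, 0.998, 0.047], [0.999, -0.05, 0.0], [0.002, 0.047, -0.999]]
ft_force: [-0.6, 0.3, 1.0]
finger_gap: 56.3
```

>>> carry_out --targets '[{"claw": -1,"travel": [0,0,0.003],"turn": 0},{"claw": 0.0,"travel": [0,0,0],"turn": 0},{"claw": 0.7,"travel": [0,0,0],"turn": 0},{"claw": 0.7,"travel": [0,0,0],"turn": 0},{"claw": 0.7,"travel": [0,0,0],"turn": 0}]'

```text
clock: 10.85
eef_pos: [488.2, -375.7, 79.3]
ee_rot: [[0.051, 0.997, 0.049], [0.999, -0.051, -0.001], [0.002, 0.049, -0.999]]
ft_force: [-0.1, -0.3, -0.8]
finger_gap: 72.5
```

>>> carry_out --targets '[{"claw": 0.7,"travel": [0,0.001,-0.03],"turn": 0},{"claw": 0.7,"travel": [0,0.002,-0.06],"turn": 0},{"claw": 0.7,"travel": [0,0.002,-0.06],"turn": 0},{"claw": 1,"travel": [0,0,0],"turn": 0}]'

```text
clock: 11.35
eef_pos: [486.0, -375.9, 232.3]
ee_rot: [[0.051, 0.998, 0.047], [0.999, -0.051, 0.001], [0.003, 0.047, -0.999]]
ft_force: [0.9, -0.3, -0.8]
finger_gap: 85.5
```

Run:
```python
from h import *
p,d,m=cam("wrist"); w=cloud(d,m)
print("tray drums",blobs(w,112,132,(420,600),(-430,-170)))
plan(575,45,190,-48)
```

```text
tray drums [(3234, array([ 492.8, -236.9]), array([35.1, 56.5, 86.4]), array([ 493.4, -236.2]), 119.9), (2802, array([ 486.8, -374.8]), array([53.5, 56.6, 68.1]), array([ 486.6, -374.2]), 120.1)]
clock 11.4 pos [ 484.6 -374.7  229.3] z [ 0.043  0.004 -0.999] yaw(tooly) -2.9 gap 85.3 F [ 0.2  0.4 -1.1]
[0.0529, 0.0084, 0.0056] -6.0
[0.0518, 0.0139, 0.0056] -6.0
[0.05, 0.0192, 0.0056] -6.0
[0.0478, 0.0243, 0.0056] -6.0
[0.0449, 0.0292, 0.0056] -6.0
[0.0417, 0.0337, 0.0056] -6.0
[0.0379, 0.0379, 0.0056] -6.0
[0.0337, 0.0417, 0.0056] -6.0
```

Placed: both tray drums' tops are at z 120. Now the second drum.

>>> carry_out --targets '[{"claw": 1,"travel": [0.053,0.008,0.003],"turn": -6},{"claw": 1,"travel": [0.052,0.014,0.003],"turn": -6},{"claw": 1,"travel": [0.05,0.019,0.003],"turn": -6},{"claw": 1,"travel": [0.048,0.024,0.003],"turn": -6},{"claw": 1,"travel": [0.045,0.029,0.003],"turn": -6},{"claw": 1,"travel": [0.042,0.034,0.003],"turn": -6},{"claw": 1,"travel": [0.038,0.038,0.003],"turn": -6},{"claw": 1,"travel": [0.034,0.042,0.003],"turn": -6},{"claw": 1,"travel": [0,0,0],"turn": 0}]'

```text
clock: 12.52
eef_pos: [562.9, 61.1, 193.7]
ee_rot: [[-0.726, 0.687, 0.018], [0.687, 0.726, 0.008], [-0.007, 0.018, -1.0]]
ft_force: [0.0, -0.3, -0.6]
finger_gap: 85.2
```

Run:
```python
from h import *
p,d,m=cam("wrist"); w=cloud(d,m)
plan(575,49,100,0)
print("drums");[print(b) for b in blobs(w,66,80,(430,720),(0,220))]
```

```text
clock 12.57 pos [562.6  57.9 193.4] z [ 0.017  0.006 -1.   ] yaw(tooly) 46.3 gap 85.2 F [-0.7 -0.9 -0.6]
[-0.0071, 0.0003, 0.0468] 0.0
[-0.0071, 0.0003, 0.0468] 0.0
drums
(2186, array([576.2,  46.6]), array([53.1, 51.7, 66.4]), array([576.4,  45.8]), 69.4)
(1838, array([658.6,  49.1]), array([51.7, 53.6, 84.5]), array([659.1,  49.2]), 69.8)
```

>>> carry_out --targets '[{"claw": 1,"travel": [-0.0165,0.001,0.045],"turn": 0},{"claw": 1,"travel": [0,0,0.045],"turn": 0},{"claw": 1,"travel": [0,0,0],"turn": 0}]'

```text
clock: 12.95
eef_pos: [575.8, 42.5, 99.4]
ee_rot: [[-0.719, 0.695, 0.014], [0.695, 0.719, 0.003], [-0.008, 0.012, -1.0]]
ft_force: [-0.9, 0.2, 0.3]
finger_gap: 85.2
```

Run:
```python
from h import *
plan(576,48,25,0)
```

```text
clock 12.95 pos [575.8  42.5  99.4] z [ 0.014  0.003 -1.   ] yaw(tooly) 46.0 gap 85.2 F [-0.9  0.2  0.3]
[0.0021, 0.0016, 0.0372] 0.0
[0.0021, 0.0016, 0.0372] 0.0
```

>>> carry_out --targets '[{"claw": 1,"travel": [0.003,0.002,0.037],"turn": 0},{"claw": 1,"travel": [0.001,0.001,0.035],"turn": 0},{"claw": 1,"travel": [0,0,0],"turn": 0}]'

```text
clock: 13.32
eef_pos: [578.9, 44.0, 29.9]
ee_rot: [[-0.715, 0.699, 0.019], [0.699, 0.715, 0.001], [-0.013, 0.014, -1.0]]
ft_force: [-0.6, -0.1, -0.3]
finger_gap: 85.1
```

>>> carry_out --targets '[{"claw": 1,"travel": [0.005,0.001,0.004],"turn": 0},{"claw": 1,"travel": [0,0,0],"turn": 0},{"claw": -1,"travel": [0,0,0],"turn": 0},{"claw": -1,"travel": [0,0,0],"turn": 0},{"claw": -1,"travel": [0,0,0],"turn": 0},{"claw": -1,"travel": [0,0,0],"turn": 0},{"claw": -1,"travel": [0,0,0],"turn": 0}]' --newtons 60

```text
clock: 14.2
eef_pos: [579.3, 47.6, 32.2]
ee_rot: [[-0.713, 0.7, 0.028], [0.701, 0.713, 0.001], [-0.019, 0.02, -1.0]]
ft_force: [0.1, 0.8, -2.2]
finger_gap: 54.7
```

>>> carry_out --targets '[{"claw": -1,"travel": [0,0,-0.06],"turn": 0},{"claw": -1,"travel": [0,0,-0.06],"turn": 0},{"claw": -1,"travel": [0,0,-0.06],"turn": 0},{"claw": -1,"travel": [0,0,-0.03],"turn": 0}]'

```text
clock: 14.7
eef_pos: [571.1, 47.1, 243.1]
ee_rot: [[-0.714, 0.7, 0.017], [0.7, 0.714, 0.0], [-0.012, 0.012, -1.0]]
ft_force: [0.3, 1.2, -1.5]
finger_gap: 54.8
```

Run:
```python
from h import *
plan(488,-305,220,48)
```

```text
clock 14.7 pos [571.1  47.1 243.1] z [ 0.017  0.    -1.   ] yaw(tooly) 45.6 gap 54.8 F [ 0.3  1.2 -1.5]
[-0.0267, -0.0443, 0.0031] 6.86
[-0.0318, -0.0408, 0.0031] 6.86
[-0.0364, -0.0367, 0.0031] 6.86
[-0.0406, -0.032, 0.0031] 6.86
[-0.0441, -0.027, 0.0031] 6.86
[-0.047, -0.0215, 0.0031] 6.86
[-0.0492, -0.0158, 0.0031] 6.86
```

>>> carry_out --targets '[{"claw": -1,"travel": [-0.027,-0.044,0.002],"turn": 6.9},{"claw": -1,"travel": [-0.032,-0.041,0.002],"turn": 6.9},{"claw": -1,"travel": [-0.036,-0.037,0.002],"turn": 6.9},{"claw": -1,"travel": [-0.041,-0.032,0.002],"turn": 6.9},{"claw": -1,"travel": [-0.044,-0.027,0.002],"turn": 6.9},{"claw": -1,"travel": [-0.047,-0.021,0.002],"turn": 6.9},{"claw": -1,"travel": [-0.049,-0.016,0.002],"turn": 6.9},{"claw": -1,"travel": [0,0,0],"turn": 0}]'

```text
clock: 15.7
eef_pos: [481.8, -312.8, 227.5]
ee_rot: [[0.072, 0.997, 0.022], [0.997, -0.072, 0.002], [0.004, 0.022, -1.0]]
ft_force: [-0.1, 1.3, -2.4]
finger_gap: 54.5
```

Run:
```python
from h import *
plan(488,-298.8,160,0,2)
```

```text
clock 15.7 pos [ 481.8 -312.8  227.5] z [ 0.022  0.002 -1.   ] yaw(tooly) -4.1 gap 54.5 F [-0.1  1.3 -2.4]
[0.0071, 0.0019, 0.0338] 0.0
[0.0071, 0.0019, 0.0338] 0.0
```

>>> carry_out --targets '[{"claw": -1,"travel": [0.012,0.003,0.025],"turn": 1},{"claw": -1,"travel": [0,0,0.03],"turn": 0},{"claw": -1,"travel": [0,0,0],"turn": 0}]'

```text
clock: 16.08
eef_pos: [487.3, -298.7, 170.9]
ee_rot: [[0.088, 0.996, 0.022], [0.996, -0.088, 0.004], [0.006, 0.021, -1.0]]
ft_force: [-0.5, -0.7, -2.1]
finger_gap: 54.7
```

Run:
```python
from h import *
plan(488,-298.8,130,0)
```

```text
clock 16.07 pos [ 487.3 -298.7  170.9] z [ 0.022  0.004 -1.   ] yaw(tooly) -5.0 gap 54.7 F [-0.5 -0.7 -2.1]
[-0.0003, -0.0001, 0.0409] 0.0
```

>>> carry_out --targets '[{"claw": -1,"travel": [0,-0.001,0.03],"turn": -2.5},{"claw": -1,"travel": [0,-0.001,0.03],"turn": 0},{"claw": -1,"travel": [0,0,0],"turn": 0}]'

```text
clock: 16.45
eef_pos: [489.9, -297.3, 113.4]
ee_rot: [[0.039, 0.999, 0.027], [0.999, -0.039, 0.003], [0.004, 0.027, -1.0]]
ft_force: [0.4, 0.7, -2.1]
finger_gap: 54.8
```

Run:
```python
from h import *
plan(488,-298.8,84,0)
```

```text
clock 16.45 pos [ 489.9 -297.3  113.4] z [ 0.027  0.003 -1.   ] yaw(tooly) -2.2 gap 54.8 F [ 0.4  0.7 -2.1]
[-0.0016, -0.0027, 0.0293] 0.0
```

>>> carry_out --targets '[{"claw": -1,"travel": [-0.0015,-0.004,0.022],"turn": 0},{"claw": -1,"travel": [0,-0.001,0.007],"turn": 0},{"claw": -1,"travel": [0,0,0.002],"turn": 0}]'

```text
clock: 16.82
eef_pos: [490.7, -302.0, 89.5]
ee_rot: [[0.038, 0.999, 0.038], [0.999, -0.038, -0.004], [-0.003, 0.038, -0.999]]
ft_force: [-0.0, 0.7, -1.0]
finger_gap: 54.6
```

>>> carry_out --targets '[{"claw": -1,"travel": [0.003,-0.003,0.004],"turn": 0},{"claw": -1,"travel": [0,0,0.004],"turn": 0}]'

```text
clock: 17.08
eef_pos: [489.9, -300.8, 83.7]
ee_rot: [[0.038, 0.998, 0.043], [0.999, -0.038, -0.008], [-0.007, 0.044, -0.999]]
ft_force: [-0.8, -1.4, -1.7]
finger_gap: 54.9
```

>>> carry_out --targets '[{"claw": -1,"travel": [0.002,-0.001,0.004],"turn": 0},{"claw": -1,"travel": [0,0,0.002],"turn": 0}]'

```text
clock: 17.32
eef_pos: [490.0, -300.6, 82.1]
ee_rot: [[0.039, 0.998, 0.045], [0.999, -0.039, -0.011], [-0.009, 0.046, -0.999]]
ft_force: [-4.4, 2.5, 16.8]
finger_gap: 54.8
```

Contact with the floor (17 N at z 82, as expected). Release.

>>> carry_out --targets '[{"claw": -1,"travel": [0,0,-0.0005],"turn": 0},{"claw": 0.0,"travel": [0,0,0],"turn": 0},{"claw": 0.7,"travel": [0,0,0],"turn": 0},{"claw": 0.7,"travel": [0,0,0],"turn": 0},{"claw": 0.7,"travel": [0,0,0],"turn": 0}]'

```text
clock: 17.95
eef_pos: [490.0, -298.2, 81.8]
ee_rot: [[0.037, 0.998, 0.044], [0.999, -0.037, -0.008], [-0.006, 0.044, -0.999]]
ft_force: [-0.3, -0.2, 0.4]
finger_gap: 72.7
```

>>> carry_out --targets '[{"claw": 0.7,"travel": [0,0.001,-0.03],"turn": 0},{"claw": 0.7,"travel": [0,0.002,-0.06],"turn": 0},{"claw": 0.7,"travel": [0,0.002,-0.06],"turn": 0},{"claw": -1,"travel": [0,0,-0.02],"turn": 0},{"claw": -1,"travel": [-0.06,0.03,-0.02],"turn": 0},{"claw": -1,"travel": [-0.03,0.0,0],"turn": 0},{"claw": -1,"travel": [0,0,0],"turn": 0}]'

```text
clock: 18.82
eef_pos: [510.4, -377.8, 274.9]
ee_rot: [[0.033, 0.999, 0.042], [0.999, -0.033, -0.003], [-0.002, 0.042, -0.999]]
ft_force: [-1.2, 0.5, -1.8]
finger_gap: 0.6
```

Run:
```python
from h import *
p,d,m=cam("wrist"); w=cloud(d,m); save("w5",p)
print("tray drums");[print(b) for b in blobs(w,112,132,(420,600),(-430,-170))]
plan(513.5,380,140,0)
```

```text
tray drums
(3115, array([ 493.1, -232.1]), array([45.3, 56.3, 88.2]), array([ 493.2, -231.8]), 120.0)
(2687, array([ 488.8, -300.3]), array([55.8, 53.8, 40.9]), array([ 488.7, -300.7]), 119.3)
(2185, array([ 486.3, -374.6]), array([53.8, 56.8, 40.9]), array([ 486.5, -374.1]), 120.1)
clock 18.88 pos [ 511.1 -376.1  275.1] z [ 0.043 -0.002 -0.999] yaw(tooly) -1.7 gap -0.1 F [0.4 0.9 0.5]
[0.0581, -0.002, 0.0103] 0.0
[0.0581, -0.002, 0.0103] 0.0
[0.0581, -0.002, 0.0103] 0.0
[0.0581, -0.002, 0.0103] 0.0
[0.0581, -0.002, 0.0103] 0.0
[0.0581, -0.002, 0.0103] 0.0
[0.0581, -0.002, 0.0103] 0.0
[0.0581, -0.002, 0.0103] 0.0
[0.0581, -0.002, 0.0103] 0.0
[0.0581, -0.002, 0.0103] 0.0
[0.0581, -0.002, 0.0103] 0.0
[0.0581, -0.002, 0.0103] 0.0
[0.0581, -0.002, 0.0103] 0.0
```

View pics/w5.png

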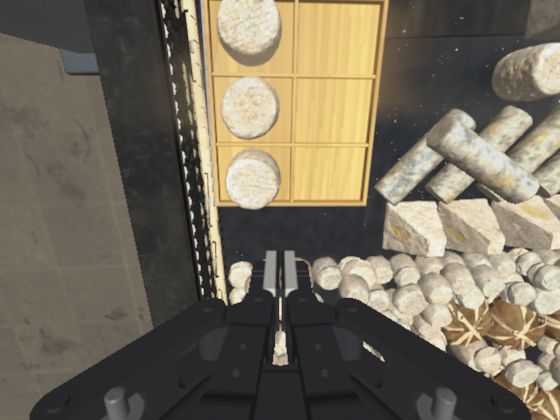

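The front row is full: drums at (249,25), (250,107) and (253,179), all upright inside their cells with tops at z 119–120. Next the disc key at (513.5, 380).

>>> carry_out --targets '[{"claw": -1,"travel": [0.06,0,0],"turn": 0},{"claw": -1,"travel": [0.06,0,0],"turn": 0},{"claw": -1,"travel": [0.06,0,0],"turn": 0},{"claw": -1,"travel": [0.06,0,0],"turn": 0},{"claw": -1,"travel": [0.06,0,0],"turn": 0},{"claw": -1,"travel": [0.06,0,0],"turn": 0},{"claw": -1,"travel": [0.06,0,0],"turn": 0},{"claw": -1,"travel": [0.06,0,0],"turn": 0},{"claw": -1,"travel": [0.06,0,0],"turn": 0},{"claw": -1,"travel": [0.06,0,0.02],"turn": 0},{"claw": -1,"travel": [0.06,0,0.02],"turn": 0},{"claw": -1,"travel": [0.05,0,0.02],"turn": 0}]'

```text
clock: 20.38
eef_pos: [517.6, 355.3, 217.6]
ee_rot: [[0.012, 0.999, 0.041], [1.0, -0.012, 0.006], [0.007, 0.041, -0.999]]
ft_force: [1.2, -0.4, 1.0]
finger_gap: 0.1
```

Run:
```python
from h import *
plan(513.5,380,120,0)
```

```text
clock 20.38 pos [517.6 355.3 217.6] z [ 0.041  0.006 -0.999] yaw(tooly) -0.7 gap 0.1 F [ 1.2 -0.4  1. ]
[0.012, -0.0042, 0.0487] 0.0
[0.012, -0.0042, 0.0487] 0.0
```

>>> carry_out --targets '[{"claw": -1,"travel": [0.015,-0.008,0.045],"turn": 0},{"claw": -1,"travel": [0,-0.004,0.045],"turn": 0},{"claw": -1,"travel": [0,0,0],"turn": 0}]'

```text
clock: 20.75
eef_pos: [500.1, 380.9, 123.4]
ee_rot: [[-0.004, 0.999, 0.035], [1.0, 0.004, 0.01], [0.009, 0.035, -0.999]]
ft_force: [-0.8, -0.2, 1.4]
finger_gap: -0.1
```

Run:
```python
from h import *
plan(512.5,380,100,0)
p,d,m=cam("wrist"); print(np.round(r.get_obs()["eef_pos"],1))
```

```text
clock 20.75 pos [500.1 380.9 123.4] z [ 0.035  0.01  -0.999] yaw(tooly) 0.2 gap -0.1 F [-0.8 -0.2  1.4]
[-0.0011, 0.0116, 0.0238] 0.0
[501.6 382.3 126. ]
```

>>> carry_out --targets '[{"claw": -1,"travel": [-0.003,0.01,0.0],"turn": 0},{"claw": -1,"travel": [0,0,0.025],"turn": 0},{"claw": -1,"travel": [0,0,0],"turn": 0}]'

```text
clock: 21.18
eef_pos: [517.9, 380.9, 108.6]
ee_rot: [[-0.002, 0.999, 0.049], [1.0, 0.001, 0.02], [0.02, 0.049, -0.999]]
ft_force: [0.4, 0.5, 0.9]
finger_gap: -0.0
```

>>> carry_out --targets '[{"claw": -1,"travel": [-0.001,-0.008,0.012],"turn": 0},{"claw": -1,"travel": [0,-0.002,0.01],"turn": 0},{"claw": -1,"travel": [0,0,0],"turn": 0}]'

```text
clock: 21.55
eef_pos: [510.8, 380.8, 88.7]
ee_rot: [[-0.0, 0.999, 0.054], [1.0, -0.001, 0.023], [0.023, 0.054, -0.998]]
ft_force: [0.4, -0.2, -0.4]
finger_gap: 0.1
```

>>> carry_out --targets '[{"claw": -1,"travel": [0,0,0.01],"turn": 0},{"claw": -1,"travel": [-0.001,-0.001,0.005],"turn": 0},{"claw": -1,"travel": [0,-0.001,0.004],"turn": 0},{"claw": -1,"travel": [0,0,0.003],"turn": 0}]'

```text
clock: 22.05
eef_pos: [511.1, 380.8, 67.8]
ee_rot: [[-0.0, 0.998, 0.056], [1.0, -0.001, 0.024], [0.024, 0.056, -0.998]]
ft_force: [-5.7, -4.5, 22.8]
finger_gap: -0.1
```

Drum key is fully down (z 67.8, 23 N). Lift off and look at the bricks again.

>>> carry_out --targets '[{"claw": -1,"travel": [0,0,-0.06],"turn": 0},{"claw": -1,"travel": [0,0.004,-0.06],"turn": 0},{"claw": 1,"travel": [-0.05,0.01,-0.035],"turn": 0},{"claw": 1,"travel": [-0.06,0.015,-0.01],"turn": 0},{"claw": 1,"travel": [-0.06,0.015,0],"turn": 0},{"claw": 1,"travel": [-0.06,0.015,0],"turn": 0},{"claw": 1,"travel": [-0.02,0,0],"turn": 0},{"claw": 1,"travel": [0,0,0],"turn": 0}]'

```text
clock: 23.05
eef_pos: [562.2, 121.8, 234.1]
ee_rot: [[-0.003, 0.998, 0.056], [1.0, 0.002, 0.024], [0.024, 0.056, -0.998]]
ft_force: [-0.7, 0.2, 1.1]
finger_gap: 85.7
```

```bash
cat >> h.py <<'E'
def bricks(w,xr=(430,720),yr=(0,230)):
    for b in blobs(w,45,61,xr,yr,250):
        a,bb,th=b[2]; yaw=th-90 if a>bb else th
        print("brick top",b[0],b[1],"yaw",round(float((yaw+45)%180-45),1),"sides",b[2][:2],"z",b[4])
E
python3 - <<'E'
from h import *
p,d,m=cam("wrist"); w=cloud(d,m); save("w6",p)
bricks(w)
plan(668,155,200,-78)
E
```

```text
brick top 1056 [576.3 157.6] yaw -13.9 sides [39.1 34.2] z 49.5
brick top 1049 [667.1 155.2] yaw 3.7 sides [34.6 39.5] z 50.7
brick top 359 [651.2  61.5] yaw 122.1 sides [60.7 30.7] z 53.6
brick top 980 [489.3  47. ] yaw -14.4 sides [39.3 37.4] z 54.6
clock 23.1 pos [562.2 122.9 234.1] z [ 0.057  0.025 -0.998] yaw(tooly) 0.2 gap 85.4 F [-0.2 -0.1  0.9]
[0.0038, 0.013, 0.0051] -9.75
[0.0016, 0.0134, 0.0051] -9.75
[-0.0007, 0.0135, 0.0051] -9.75
[-0.003, 0.0132, 0.0051] -9.75
[-0.0052, 0.0125, 0.0051] -9.75
[-0.0072, 0.0114, 0.0051] -9.75
[-0.0091, 0.0101, 0.0051] -9.75
[-0.0106, 0.0084, 0.0051] -9.75
```

Run:
```python
from h import *
o=r.get_obs();print(np.round(o["qpos"],1))
plan(667,155,150,-94)
```

```text
[ -6.   16.4 -12.6 103.4   3.8  57.1 -19.8]
clock 23.1 pos [562.2 122.9 234.1] z [ 0.057  0.025 -0.998] yaw(tooly) 0.2 gap 85.4 F [-0.2 -0.1  0.9]
[0.0033, 0.0111, 0.0101] -10.44
[0.0012, 0.0115, 0.0101] -10.44
[-0.0009, 0.0115, 0.0101] -10.44
[-0.003, 0.0112, 0.0101] -10.44
[-0.005, 0.0105, 0.0101] -10.44
[-0.0068, 0.0094, 0.0101] -10.44
[-0.0084, 0.008, 0.0101] -10.44
[-0.0097, 0.0064, 0.0101] -10.44
[-0.0107, 0.0045, 0.0101] -10.44
```

>>> carry_out --targets '[{"claw": 1,"travel": [0.003,0.011,0.006],"turn": -10.4},{"claw": 1,"travel": [0.001,0.011,0.006],"turn": -10.4},{"claw": 1,"travel": [-0.001,0.011,0.006],"turn": -10.4},{"claw": 1,"travel": [-0.003,0.011,0.006],"turn": -10.4},{"claw": 1,"travel": [-0.005,0.01,0.006],"turn": -10.4},{"claw": 1,"travel": [-0.007,0.009,0.006],"turn": -10.4},{"claw": 1,"travel": [-0.008,0.008,0.006],"turn": -10.4},{"claw": 1,"travel": [-0.01,0.006,0.006],"turn": -10.4},{"claw": 1,"travel": [-0.011,0.004,0.006],"turn": -10.4},{"claw": 1,"travel": [0,0,0],"turn": 0}]'

```text
clock: 24.35
eef_pos: [659.8, 183.4, 184.1]
ee_rot: [[-0.991, -0.126, 0.052], [-0.124, 0.991, 0.04], [-0.057, 0.033, -0.998]]
ft_force: [-0.7, 0.1, 0.2]
finger_gap: 85.4
```

Run:
```python
from h import *
plan(667,155,90,0)
p,d,m=cam("wrist"); w=cloud(d,m)
bricks(w); print(np.round(r.get_obs()["eef_pos"],1))
```

```text
clock 24.35 pos [659.8 183.4 184.1] z [ 0.052  0.04  -0.998] yaw(tooly) 97.2 gap 85.4 F [-0.7  0.1  0.2]
[0.0009, -0.0161, 0.0466] 0.0
[0.0009, -0.0161, 0.0466] 0.0
brick top 1869 [577.3 157.6] yaw -14.8 sides [39.3 34.1] z 49.4
brick top 336 [617.7   4.3] yaw 90.1 sides [24.8  8.5] z 53.1
brick top 653 [650.5  60.6] yaw 130.6 sides [60.6 32. ] z 53.8
brick top 1359 [668.1 155.1] yaw 3.4 sides [34.5 39.5] z 50.7
[659.4 183.5 184.5]
```

>>> carry_out --targets '[{"claw": 1,"travel": [0.0,-0.03,0.06],"turn": 2},{"claw": 1,"travel": [0,0,0],"turn": 0}]'

```text
clock: 24.65
eef_pos: [665.4, 159.5, 127.4]
ee_rot: [[-0.995, -0.088, 0.053], [-0.086, 0.995, 0.041], [-0.057, 0.036, -0.998]]
ft_force: [-0.4, -0.5, 0.5]
finger_gap: 85.5
```

>>> carry_out --targets '[{"claw": 1,"travel": [0,0,0],"turn": 0},{"claw": 1,"travel": [0,0,0],"turn": 0},{"claw": 1,"travel": [0,0,0],"turn": 0}]'

```text
clock: 25.02
eef_pos: [666.1, 164.2, 132.5]
ee_rot: [[-0.994, -0.09, 0.059], [-0.087, 0.995, 0.045], [-0.063, 0.039, -0.997]]
ft_force: [-0.8, 0.2, -0.4]
finger_gap: 85.5
```

Run:
```python
from h import *
plan(667.5,155,60,0)
```

```text
clock 25.02 pos [666.1 164.2 132.5] z [ 0.059  0.045 -0.997] yaw(tooly) 95.2 gap 85.5 F [-0.8  0.2 -0.4]
[0.002, -0.0061, 0.036] 0.0
[0.002, -0.0061, 0.036] 0.0
```

>>> carry_out --targets '[{"claw": 1,"travel": [0,-0.006,-0.06],"turn": 0},{"claw": 1,"travel": [0,0,-0.06],"turn": 0},{"claw": 1,"travel": [0,0,0],"turn": 0},{"claw": 1,"travel": [0,0,0],"turn": 0},{"claw": 1,"travel": [0,0,0],"turn": 0},{"claw": 1,"travel": [0,0,0],"turn": 0}]'

```text
clock: 25.78
eef_pos: [658.3, 154.7, 256.1]
ee_rot: [[-0.994, -0.092, 0.059], [-0.089, 0.995, 0.045], [-0.063, 0.04, -0.997]]
ft_force: [0.0, 0.3, -0.1]
finger_gap: 85.3
```

Run:
```python
from h import *
plan(664,152,230,91.5)
```

```text
clock 25.77 pos [658.3 154.7 256.1] z [ 0.059  0.045 -0.997] yaw(tooly) 95.3 gap 85.3 F [ 0.   0.3 -0.1]
[-0.0004, -0.0005, 0.0029] 10.17
[-0.0005, -0.0004, 0.0029] 10.17
[-0.0006, -0.0003, 0.0029] 10.17
[-0.0006, -0.0002, 0.0029] 10.17
[-0.0006, -0.0001, 0.0029] 10.17
[-0.0006, 0.0, 0.0029] 10.17
[-0.0006, 0.0001, 0.0029] 10.17
[-0.0006, 0.0002, 0.0029] 10.17
[-0.0005, 0.0003, 0.0029] 10.17
```

>>> carry_out --targets '[{"claw": 0.8,"travel": [0,0,0],"turn": 10.4},{"claw": 0.8,"travel": [0,0,0],"turn": 10.4},{"claw": 0.8,"travel": [0,0,0],"turn": 10.4},{"claw": 0.8,"travel": [0,0,0],"turn": 10.4},{"claw": 0.8,"travel": [0,0,0],"turn": 10.4},{"claw": 0.8,"travel": [0,0,0],"turn": 10.4},{"claw": 0.8,"travel": [0,0,0],"turn": 10.4},{"claw": 0.8,"travel": [0,0,0],"turn": 10.4},{"claw": 0.8,"travel": [0,0,0],"turn": 9},{"claw": 0.8,"travel": [0,0,0],"turn": 0}]'

```text
clock: 27.02
eef_pos: [654.0, 154.1, 242.9]
ee_rot: [[-0.003, 0.999, 0.038], [0.999, 0.002, 0.041], [0.041, 0.038, -0.998]]
ft_force: [-0.2, -0.1, -0.5]
finger_gap: 76.4
```

Run:
```python
from h import *
plan(667.5,155,100,0)
print(np.round(r.get_obs()["qpos"],1))
```

```text
clock 27.02 pos [654.  154.1 242.9] z [ 0.038  0.041 -0.998] yaw(tooly) 0.1 gap 76.4 F [-0.2 -0.1 -0.5]
[-0.0017, 0.0027, 0.0477] 0.0
[-0.0017, 0.0027, 0.0477] 0.0
[-0.0017, 0.0027, 0.0477] 0.0
[ -7.9  25.3 -11.6  89.2   3.8  63.2 -19.8]
```

>>> carry_out --targets '[{"claw": 0.8,"travel": [0.0,0.002,0],"turn": -0.5},{"claw": 0.8,"travel": [0,0.002,0],"turn": -0.5},{"claw": 0.8,"travel": [0,0.001,0],"turn": -0.5},{"claw": 0.8,"travel": [0,0.001,0],"turn": -0.5},{"claw": 0.8,"travel": [0,0.001,0],"turn": -0.5},{"claw": 0.8,"travel": [0,0.001,0],"turn": -0.5},{"claw": 0.8,"travel": [0,0.001,0],"turn": -0.5},{"claw": 0.8,"travel": [0,0.001,0],"turn": 0},{"claw": 0.8,"travel": [0,0.001,0],"turn": 0},{"claw": 0.8,"travel": [0,0,0],"turn": 0},{"claw": 0.8,"travel": [0,0,0],"turn": 0},{"claw": 0.8,"travel": [0,0,0],"turn": 0}]'

```text
clock: 28.52
eef_pos: [665.6, 154.4, 242.3]
ee_rot: [[-0.074, 0.997, 0.037], [0.997, 0.072, 0.041], [0.038, 0.04, -0.998]]
ft_force: [1.1, -0.6, -0.2]
finger_gap: 76.3
```

Run:
```python
from h import *
plan(667.5,155,100,0)
print(np.round(r.get_obs()["qpos"],1))
```

```text
clock 28.52 pos [665.6 154.4 242.3] z [ 0.037  0.041 -0.998] yaw(tooly) 4.1 gap 76.3 F [ 1.1 -0.6 -0.2]
[-0.0017, -0.0012, 0.0474] 0.0
[-0.0017, -0.0012, 0.0474] 0.0
[-0.0017, -0.0012, 0.0474] 0.0
[ -7.2  26.5 -12.4  87.5   4.3  63.9 -15.8]
```

>>> carry_out --targets '[{"claw": 0.8,"travel": [-0.002,-0.002,0.055],"turn": 0},{"claw": 0.8,"travel": [-0.002,-0.002,0.055],"turn": 0},{"claw": 0.8,"travel": [-0.002,-0.002,0.05],"turn": 0},{"claw": 0.8,"travel": [0,0,0],"turn": 0}]'

```text
clock: 29.02
eef_pos: [668.2, 155.1, 80.6]
ee_rot: [[-0.074, 0.996, 0.042], [0.996, 0.072, 0.043], [0.039, 0.045, -0.998]]
ft_force: [0.3, -0.8, 0.4]
finger_gap: 76.9
```

Run:
```python
from h import *
p,d,m=cam("wrist"); w=cloud(d,m); bricks(w)
plan(667.5,155,15,0)
```

```text
brick top 3197 [577.6 158.2] yaw -14.3 sides [39.1 33.9] z 49.5
brick top 2955 [668.1 156. ] yaw 5.1 sides [35.  38.4] z 50.8
brick top 1370 [657.1  67.3] yaw 98.7 sides [58.5 23.8] z 53.4
brick top 1754 [495.5  49.1] yaw -0.2 sides [40.4 32. ] z 54.4
clock 29.07 pos [670.6 155.9  83.8] z [ 0.048  0.044 -0.998] yaw(tooly) 4.1 gap 76.8 F [ 0.  -0.3  0.3]
[-0.0017, -0.0033, 0.0342] 0.0
[-0.0017, -0.0033, 0.0342] 0.0
```

>>> carry_out --targets '[{"claw": 0.8,"travel": [-0.002,-0.004,0.035],"turn": 0},{"claw": 0.8,"travel": [-0.001,-0.003,0.032],"turn": 0},{"claw": 0.8,"travel": [0,0,0.003],"turn": 0}]'

```text
clock: 29.45
eef_pos: [675.3, 157.9, 22.9]
ee_rot: [[-0.074, 0.995, 0.066], [0.996, 0.071, 0.049], [0.044, 0.069, -0.997]]
ft_force: [0.6, 0.8, 0.1]
finger_gap: 76.8
```

>>> carry_out --targets '[{"claw": 0.8,"travel": [-0.0025,-0.01,0.008],"turn": 0},{"claw": 0.8,"travel": [0,0,0.002],"turn": 0},{"claw": -1,"travel": [0,0,0],"turn": 0},{"claw": -1,"travel": [0,0,0],"turn": 0},{"claw": -1,"travel": [0,0,0],"turn": 0},{"claw": -1,"travel": [0,0,0],"turn": 0}]' --newtons 60

```text
clock: 30.2
eef_pos: [670.0, 156.1, 19.4]
ee_rot: [[-0.074, 0.994, 0.076], [0.996, 0.07, 0.052], [0.046, 0.08, -0.996]]
ft_force: [1.0, 0.7, -1.4]
finger_gap: 43.3
```

>>> carry_out --targets '[{"claw": -1,"travel": [0,0,-0.02],"turn": 0},{"claw": -1,"travel": [0,0.003,-0.06],"turn": 0},{"claw": -1,"travel": [0,0.003,-0.06],"turn": 0},{"claw": -1,"travel": [0,0.003,-0.06],"turn": 0}]'

```text
clock: 30.7
eef_pos: [660.4, 145.5, 221.3]
ee_rot: [[-0.074, 0.995, 0.065], [0.996, 0.071, 0.049], [0.044, 0.068, -0.997]]
ft_force: [1.4, 0.5, -1.1]
finger_gap: 43.7
```

Run:
```python
from h import *
plan(580,-375,200,6)
print("q",np.round(r.get_obs()["qpos"],1))
```

```text
clock 30.7 pos [660.4 145.5 221.3] z [ 0.065  0.049 -0.997] yaw(tooly) 4.1 gap 43.7 F [ 1.4  0.5 -1.1]
[-0.0571, -0.0132, -0.001] 0.67
[-0.0572, -0.0125, -0.001] 0.67
[-0.0573, -0.0118, -0.001] 0.67
[-0.0575, -0.0112, -0.001] 0.67
[-0.0576, -0.0105, -0.001] 0.67
[-0.0577, -0.0098, -0.001] 0.67
[-0.0578, -0.0092, -0.001] 0.67
[-0.0579, -0.0085, -0.001] 0.67
[-0.058, -0.0078, -0.001] 0.67
q [ -6.2  26.  -12.7  91.2   4.6  59.1 -15.5]
```

>>> carry_out --targets '[{"claw": -1,"travel": [-0.057,-0.013,-0.003],"turn": 0.7},{"claw": -1,"travel": [-0.057,-0.012,-0.003],"turn": 0.7},{"claw": -1,"travel": [-0.057,-0.012,-0.003],"turn": 0.7},{"claw": -1,"travel": [-0.057,-0.011,-0.003],"turn": 0.7},{"claw": -1,"travel": [-0.057,-0.01,-0.003],"turn": 0.7},{"claw": -1,"travel": [-0.057,-0.01,-0.003],"turn": 0.7},{"claw": -1,"travel": [-0.057,-0.009,-0.003],"turn": 0.7},{"claw": -1,"travel": [-0.057,-0.008,-0.003],"turn": 0.7},{"claw": -1,"travel": [-0.055,-0.008,-0.003],"turn": 0.7},{"claw": -1,"travel": [0,0,0],"turn": 0}]'

```text
clock: 31.95
eef_pos: [580.4, -382.4, 237.0]
ee_rot: [[0.032, 0.995, 0.094], [0.998, -0.037, 0.048], [0.051, 0.092, -0.994]]
ft_force: [-0.4, 1.1, -1.0]
finger_gap: 43.7
```

Run:
```python
from h import *
plan(580,-377.5,140,0,2)
```

```text
clock 31.95 pos [ 580.4 -382.4  237. ] z [ 0.094  0.048 -0.994] yaw(tooly) -2.1 gap 43.7 F [-0.4  1.1 -1. ]
[-0.0001, -0.0047, 0.0483] 0.0
[-0.0001, -0.0047, 0.0483] 0.0
```

>>> carry_out --targets '[{"claw": -1,"travel": [0.0,-0.005,0.05],"turn": 0},{"claw": -1,"travel": [0.0,-0.005,0.045],"turn": 0},{"claw": -1,"travel": [0,0,0],"turn": 0}]'

```text
clock: 32.33
eef_pos: [580.8, -376.7, 144.2]
ee_rot: [[0.032, 0.995, 0.099], [0.998, -0.037, 0.047], [0.05, 0.098, -0.994]]
ft_force: [-0.9, 0.1, -1.3]
finger_gap: 44.0
```

Run:
```python
from h import *
p,d,m=cam("wrist"); save("w7",p)
plan(582,-377.5,75,0,2)
```

```text
clock 32.38 pos [ 582.5 -377.9  147. ] z [ 0.104  0.044 -0.994] yaw(tooly) -2.1 gap 43.5 F [-0.4  0.2 -0.9]
[-0.0015, -0.0039, 0.0358] 0.0
[-0.0015, -0.0039, 0.0358] 0.0
```

View pics/w7.png

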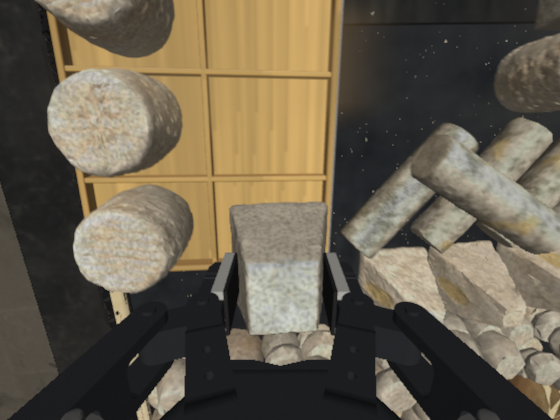

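The brick is held square over the back right cell, base edge at row 205, with the cell between the divider at row 178 and the wall at row 266. Lowering.

>>> carry_out --targets '[{"claw": -1,"travel": [-0.0015,-0.005,0.036],"turn": 0},{"claw": -1,"travel": [-0.001,-0.005,0.025],"turn": 0}]'

```text
clock: 32.62
eef_pos: [584.8, -379.4, 93.6]
ee_rot: [[0.03, 0.993, 0.118], [0.999, -0.034, 0.036], [0.04, 0.116, -0.992]]
ft_force: [0.2, 0.2, -1.0]
finger_gap: 44.1
```

Run:
```python
from h import *
plan(582,-377.5,70,0,1)
```

```text
clock 32.62 pos [ 584.8 -379.4   93.6] z [ 0.118  0.036 -0.992] yaw(tooly) -2.0 gap 44.1 F [ 0.2  0.2 -1. ]
[0.0009, -0.0056, 0.0231] 0.0
```

>>> carry_out --targets '[{"claw": -1,"travel": [0.001,-0.007,0.015],"turn": 0},{"claw": -1,"travel": [0.001,-0.001,0.006],"turn": 0}]'

```text
clock: 32.88
eef_pos: [581.3, -377.0, 75.0]
ee_rot: [[0.029, 0.992, 0.122], [0.999, -0.034, 0.034], [0.038, 0.121, -0.992]]
ft_force: [0.2, -0.3, -1.3]
finger_gap: 43.7
```

Run:
```python
from h import *
plan(582,-377.5,70,0,1)
```

```text
clock 32.88 pos [ 581.3 -377.    75. ] z [ 0.122  0.034 -0.992] yaw(tooly) -1.9 gap 43.7 F [ 0.2 -0.3 -1.3]
[-0.0007, 0.0001, 0.005] 0.0
```

>>> carry_out --targets '[{"claw": -1,"travel": [-0.0005,0,0.005],"turn": 0},{"claw": -1,"travel": [0,0,0.003],"turn": 0}]'

```text
clock: 33.12
eef_pos: [583.2, -377.8, 70.1]
ee_rot: [[0.029, 0.992, 0.124], [0.999, -0.033, 0.032], [0.036, 0.123, -0.992]]
ft_force: [-7.3, 1.8, 11.3]
finger_gap: 43.9
```

>>> carry_out --targets '[{"claw": 0.0,"travel": [0,0,0],"turn": 0},{"claw": 0.5,"travel": [0,0,0],"turn": 0},{"claw": 0.5,"travel": [0,0,0],"turn": 0},{"claw": 0.5,"travel": [0,0.004,-0.03],"turn": 0},{"claw": 0.5,"travel": [0,0.007,-0.06],"turn": 0},{"claw": 0.5,"travel": [0,0.007,-0.06],"turn": 0},{"claw": 0.5,"travel": [0,0.007,-0.06],"turn": 0},{"claw": 0.8,"travel": [0,0.0,0],"turn": 0}]'

```text
clock: 34.12
eef_pos: [584.0, -386.2, 290.4]
ee_rot: [[0.028, 0.991, 0.13], [0.999, -0.032, 0.03], [0.034, 0.129, -0.991]]
ft_force: [0.6, -1.1, -0.7]
finger_gap: 76.8
```

Run:
```python
from h import *
p,d,m=cam("wrist"); w=cloud(d,m); np.savez("w8.npz",p=p,w=w)
print("drums");[print(b) for b in blobs(w,112,132,(420,545),(-430,-170))]
print("brick");[print(b) for b in blobs(w,94,112,(545,640),(-430,-190))]
print(np.round(r.get_obs()["qpos"],1))
p,d,m=cam("scene"); w=cloud(d,m); bricks(w)
plan(577,158,220,12,14)
```

```text
drums
(3188, array([ 493.9, -231.1]), array([56.1, 47.3,  2.2]), array([ 493.7, -230.7]), 120.1)
(2703, array([ 489.4, -300.6]), array([56.7, 52.7, 81.4]), array([ 489. , -300.3]), 119.4)
(2257, array([ 487.6, -374.7]), array([54.7, 55. , 87.1]), array([ 487.3, -374.7]), 120.2)
brick
(1016, array([ 582.8, -379.4]), array([39.7, 34.8, 87.9]), array([ 583. , -379.6]), 100.8)
[35.7 24.7 -4.8 84.2 -3.7 66.1 31. ]
clock 34.23 pos [ 581.6 -384.4  284.1] z [ 0.121  0.036 -0.992] yaw(tooly) -1.9 gap 76.7 F [-0.  -0.2 -0.8]
[0.0385, -0.0021, 0.0059] 0.86
[0.0385, -0.0027, 0.0059] 0.86
[0.0384, -0.0033, 0.0059] 0.86
[0.0384, -0.0039, 0.0059] 0.86
[0.0383, -0.0044, 0.0059] 0.86
[0.0382, -0.005, 0.0059] 0.86
[0.0382, -0.0056, 0.0059] 0.86
[0.0381, -0.0062, 0.0059] 0.86
[0.038, -0.0067, 0.0059] 0.86
[0.0379, -0.0073, 0.0059] 0.86
[0.0378, -0.0079, 0.0059] 0.86
[0.0376, -0.0084, 0.0059] 0.86
[0.0375, -0.009, 0.0059] 0.86
[0.0374, -0.0095, 0.0059] 0.86
```

>>> carry_out --targets '[{"claw": 0.8,"travel": [0.054,-0.003,-0.004],"turn": 1.2},{"claw": 0.8,"travel": [0.054,-0.003,-0.004],"turn": 1.2},{"claw": 0.8,"travel": [0.054,-0.004,-0.004],"turn": 1.2},{"claw": 0.8,"travel": [0.054,-0.005,-0.004],"turn": 1.2},{"claw": 0.8,"travel": [0.054,-0.006,-0.002],"turn": 1.2},{"claw": 0.8,"travel": [0.054,-0.007,-0.002],"turn": 1.2},{"claw": 0.8,"travel": [0.054,-0.008,0],"turn": 1.2},{"claw": 0.8,"travel": [0.05,-0.009,0],"turn": 1.2},{"claw": 0.8,"travel": [0.05,-0.01,0],"turn": 1.2}]'

```text
clock: 35.35
eef_pos: [572.1, 106.8, 302.6]
ee_rot: [[0.23, 0.969, 0.089], [0.971, -0.234, 0.04], [0.059, 0.078, -0.995]]
ft_force: [1.0, 0.2, 0.2]
finger_gap: 76.8
```

Run:
```python
from h import *
for i in range(4):
    p,d,m=cam("wrist"); o=r.get_obs(); print(np.round(o["eef_pos"],1),np.round(np.array(o["ee_rot"])[:,2],3))
w=cloud(d,m);bricks(w);plan(577,158,220,0)
```

```text
[570.8 116.8 302.9] [ 0.088  0.047 -0.995]
[571.1 113.5 302.7] [ 0.088  0.045 -0.995]
[571.7 109.3 302.7] [ 0.089  0.042 -0.995]
[572.2 106.4 302.8] [ 0.089  0.04  -0.995]
brick top 760 [576.  157.6] yaw -15.6 sides [38.9 34.6] z 49.4
brick top 688 [478.2  26.6] yaw -12.9 sides [38.4 36.9] z 54.6
clock 35.55 pos [572.2 106.4 302.8] z [ 0.089  0.04  -0.995] yaw(tooly) -13.4 gap 77.0 F [-0.1 -1.   0. ]
[0.0232, -0.0069, 0.0424] 0.0
[0.0232, -0.0069, 0.0424] 0.0
```

>>> carry_out --targets '[{"claw": 0.8,"travel": [0.0095,-0.006,0.055],"turn": 0.5},{"claw": 0.8,"travel": [0.0095,-0.006,0.055],"turn": 0.5},{"claw": 0.8,"travel": [0.0095,-0.006,0.055],"turn": 0},{"claw": 0.8,"travel": [0.0095,-0.006,0.05],"turn": 0}]'

```text
clock: 36.05
eef_pos: [581.8, 148.7, 84.7]
ee_rot: [[0.257, 0.962, 0.096], [0.965, -0.261, 0.035], [0.059, 0.084, -0.995]]
ft_force: [0.5, -0.1, -0.1]
finger_gap: 77.0
```

Run:
```python
from h import *
for i in range(4):
    p,d,m=cam("wrist"); o=r.get_obs(); print(np.round(o["eef_pos"],1),np.round(np.array(o["ee_rot"])[:,2],3))
w=cloud(d,m);bricks(w);plan(577.5,157.7,18,0,1)
```

```text
[577.  149.2  77.7] [ 0.084  0.033 -0.996]
[577.5 148.8  80.8] [ 0.085  0.033 -0.996]
[580.1 149.1  84.4] [ 0.091  0.034 -0.995]
[582.2 149.6  87.1] [ 0.096  0.036 -0.995]
brick top 2860 [576.6 158.2] yaw -15.0 sides [38.7 34.2] z 49.4
brick top 497 [673.4  71.8] yaw 61.7 sides [ 7.  35.5] z 53.9
clock 36.25 pos [582.2 149.6  87.1] z [ 0.096  0.036 -0.995] yaw(tooly) -15.1 gap 76.9 F [0.7 0.4 0.8]
[0.0025, -0.0124, 0.0685] 0.0
```

>>> carry_out --targets '[{"claw": 0.8,"travel": [0.0015,-0.007,0.035],"turn": 0},{"claw": 0.8,"travel": [0.0015,-0.007,0.032],"turn": 0}]'

```text
clock: 36.5
eef_pos: [583.8, 157.0, 26.7]
ee_rot: [[0.26, 0.959, 0.113], [0.963, -0.265, 0.038], [0.067, 0.099, -0.993]]
ft_force: [0.4, 0.7, 0.4]
finger_gap: 76.9
```

Run:
```python
from h import *
for i in range(3): r.read_camera("wrist")
plan(577.8,158,18,0,1)
```

```text
clock 36.65 pos [582.2 157.3  25.8] z [ 0.109  0.038 -0.993] yaw(tooly) -15.4 gap 77.2 F [ 0.2 -0.5  1.6]
[-0.001, -0.0052, 0.0073] 0.0
```

>>> carry_out --targets '[{"claw": 0.8,"travel": [-0.001,-0.006,0.008],"turn": 0},{"claw": -1,"travel": [0,0,0.001],"turn": 0},{"claw": -1,"travel": [0,0,0],"turn": 0},{"claw": -1,"travel": [0,0,0],"turn": 0},{"claw": -1,"travel": [0,0,0],"turn": 0}]'

```text
clock: 37.28
eef_pos: [578.9, 158.6, 23.2]
ee_rot: [[0.26, 0.959, 0.115], [0.963, -0.266, 0.039], [0.068, 0.1, -0.993]]
ft_force: [-0.0, -0.1, -3.4]
finger_gap: 42.3
```

Run:
```python
from h import *
p,d,m=cam("wrist"); w=cloud(d,m); bricks(w)
plan(577.8,158,230,0)
```

```text
brick top 6384 [586.6 155.9] yaw 74.9 sides [39.8 49.4] z 50.5
brick top 950 [548.6 164.2] yaw -14.9 sides [23.9 14.4] z 54.4
brick top 283 [681.7  68.3] yaw 41.4 sides [ 2.7 20.9] z 52.8
clock 37.33 pos [578.9 158.5  23.1] z [ 0.115  0.039 -0.993] yaw(tooly) -15.5 gap 42.3 F [ 0.1  0.  -1.3]
[0.0033, 0.005, -0.0514] 0.0
[0.0033, 0.005, -0.0514] 0.0
[0.0033, 0.005, -0.0514] 0.0
[0.0033, 0.005, -0.0514] 0.0
```

>>> carry_out --targets '[{"claw": -1,"travel": [0.001,0.002,-0.02],"turn": 0},{"claw": -1,"travel": [0.003,0.005,-0.055],"turn": 0},{"claw": -1,"travel": [0.003,0.005,-0.055],"turn": 0},{"claw": -1,"travel": [0.003,0.005,-0.055],"turn": 0}]'

```text
clock: 37.83
eef_pos: [573.9, 154.3, 207.3]
ee_rot: [[0.261, 0.96, 0.102], [0.963, -0.266, 0.035], [0.06, 0.089, -0.994]]
ft_force: [1.4, -0.5, -2.0]
finger_gap: 42.6
```

Run:
```python
from h import *
for i in range(3): r.read_camera("wrist")
plan(585,-302.5,205,-13,12)
```

```text
clock 37.98 pos [576.4 155.3 209.7] z [ 0.11   0.037 -0.993] yaw(tooly) -15.5 gap 42.4 F [ 0.2  0.1 -2.9]
[-0.0366, 0.0108, -0.0009] -1.08
[-0.0368, 0.0101, -0.0009] -1.08
[-0.037, 0.0094, -0.0009] -1.08
[-0.0371, 0.0087, -0.0009] -1.08
[-0.0373, 0.008, -0.0009] -1.08
[-0.0374, 0.0073, -0.0009] -1.08
[-0.0376, 0.0066, -0.0009] -1.08
[-0.0377, 0.0059, -0.0009] -1.08
[-0.0378, 0.0052, -0.0009] -1.08
[-0.0379, 0.0045, -0.0009] -1.08
[-0.038, 0.0038, -0.0009] -1.08
[-0.038, 0.003, -0.0009] -1.08
```

>>> carry_out --targets '[{"claw": -1,"travel": [-0.037,0.011,-0.001],"turn": -1.1},{"claw": -1,"travel": [-0.037,0.01,-0.001],"turn": -1.1},{"claw": -1,"travel": [-0.037,0.009,-0.001],"turn": -1.1},{"claw": -1,"travel": [-0.037,0.009,-0.001],"turn": -1.1},{"claw": -1,"travel": [-0.037,0.008,-0.001],"turn": -1.1},{"claw": -1,"travel": [-0.037,0.007,-0.001],"turn": -1.1},{"claw": -1,"travel": [-0.037,0.007,-0.001],"turn": -1.1},{"claw": -1,"travel": [-0.038,0.006,-0.001],"turn": -1.1},{"claw": -1,"travel": [-0.038,0.005,-0.001],"turn": -1.1},{"claw": -1,"travel": [-0.038,0.004,-0.001],"turn": -1.1},{"claw": -1,"travel": [-0.038,0.004,-0.001],"turn": -1.1},{"claw": -1,"travel": [-0.038,0.003,-0.001],"turn": -1.1}]'

```text
clock: 39.48
eef_pos: [573.2, -312.2, 175.7]
ee_rot: [[0.022, 0.998, 0.063], [0.999, -0.024, 0.045], [0.047, 0.062, -0.997]]
ft_force: [-0.0, 0.2, -1.8]
finger_gap: 42.3
```

Run:
```python
from h import *
for i in range(4): r.read_camera("wrist")
plan(585,-302.5,130,0,2)
```

```text
clock 39.67 pos [ 573.  -311.8  175.9] z [ 0.063  0.046 -0.997] yaw(tooly) -1.6 gap 42.6 F [-0.   0.5 -1.7]
[0.0037, 0.0044, 0.0234] 0.0
[0.0037, 0.0044, 0.0234] 0.0
```

>>> carry_out --targets '[{"claw": -1,"travel": [0.005,0.006,0.035],"turn": 0.5},{"claw": -1,"travel": [0.003,0.003,0.03],"turn": 0}]'

```text
clock: 39.92
eef_pos: [587.8, -298.6, 111.4]
ee_rot: [[0.031, 0.997, 0.066], [0.998, -0.034, 0.046], [0.048, 0.064, -0.997]]
ft_force: [1.1, -0.4, -3.0]
finger_gap: 42.6
```

Run:
```python
from h import *
for i in range(4): r.read_camera("wrist")
plan(585,-302.5,76,0,1)
```

```text
clock 40.12 pos [ 588.  -299.8  113. ] z [ 0.066  0.045 -0.997] yaw(tooly) -2.0 gap 42.9 F [ 0.5 -0.3 -2.9]
[-0.0045, -0.0053, 0.0366] 0.0
```

>>> carry_out --targets '[{"claw": -1,"travel": [-0.005,-0.006,0.028],"turn": 0}]'

```text
clock: 40.25
eef_pos: [587.0, -304.1, 88.4]
ee_rot: [[0.03, 0.997, 0.074], [0.999, -0.033, 0.041], [0.044, 0.073, -0.996]]
ft_force: [-0.3, -0.1, -2.3]
finger_gap: 42.4
```

Run:
```python
from h import *
for i in range(4): p,d,m=cam("wrist")
save("w9",p)
plan(585,-302.5,74,0,1)
```

```text
clock 40.45 pos [ 584.1 -303.6   85.6] z [ 0.067  0.044 -0.997] yaw(tooly) -2.0 gap 42.5 F [ 1.1 -0.9 -1.2]
[0.0006, 0.0001, 0.0117] 0.0
```

View pics/w9.png

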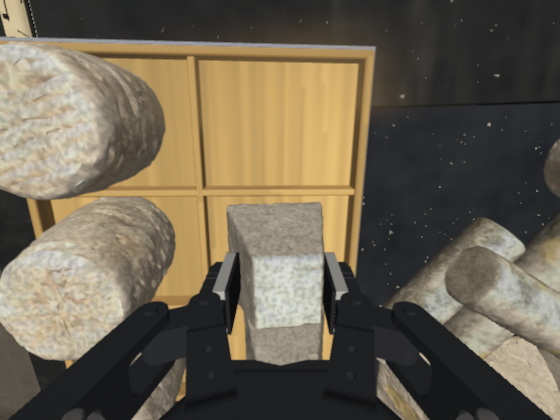

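The brick hangs in the back middle cell, with the divider at row 190 clear of the brick edge at row 205. Set it down.

>>> carry_out --targets '[{"claw": -1,"travel": [0.0,0,0.009],"turn": 0}]'

```text
clock: 40.58
eef_pos: [586.4, -303.9, 79.0]
ee_rot: [[0.032, 0.997, 0.072], [0.999, -0.035, 0.042], [0.045, 0.07, -0.997]]
ft_force: [0.3, 0.1, -1.5]
finger_gap: 42.6
```

Run:
```python
from h import *
for i in range(3): r.read_camera("wrist")
plan(585,-302.5,74,0,1)
```

```text
clock 40.73 pos [ 584.8 -303.1   77. ] z [ 0.068  0.044 -0.997] yaw(tooly) -2.0 gap 42.8 F [ 0.1 -0.7 -1.8]
[0.0005, -0.0001, 0.003] 0.0
```

>>> carry_out --targets '[{"claw": -1,"travel": [0.0005,0,0.006],"turn": 0},{"claw": -1,"travel": [0,0,0.002],"turn": 0}]'

```text
clock: 40.98
eef_pos: [586.0, -303.3, 72.3]
ee_rot: [[0.032, 0.997, 0.069], [0.998, -0.035, 0.042], [0.045, 0.068, -0.997]]
ft_force: [-8.5, 3.6, 15.7]
finger_gap: 42.4
```

>>> carry_out --targets '[{"claw": 0.0,"travel": [0,0,0],"turn": 0},{"claw": 0.5,"travel": [0,0,0],"turn": 0},{"claw": 0.5,"travel": [0,0,0],"turn": 0},{"claw": 0.5,"travel": [0,0.002,-0.03],"turn": 0},{"claw": 0.5,"travel": [0,0.004,-0.055],"turn": 0},{"claw": 0.5,"travel": [0,0.004,-0.055],"turn": 0},{"claw": 0.5,"travel": [-0.05,0.0,-0.055],"turn": 0},{"claw": 0.5,"travel": [-0.02,0.0,-0.03],"turn": 0}]'

```text
clock: 41.98
eef_pos: [580.1, -372.8, 288.6]
ee_rot: [[0.027, 0.997, 0.066], [0.999, -0.03, 0.046], [0.048, 0.065, -0.997]]
ft_force: [0.8, -0.5, -0.7]
finger_gap: 64.3
```

Run:
```python
from h import *
for i in range(4): p,d,m=cam("wrist")
w=cloud(d,m)
print("drums");[print(b) for b in blobs(w,112,132,(420,545),(-430,-170))]
print("brick");[print(b) for b in blobs(w,94,112,(545,640),(-430,-190))]
plan(482,27,230,12,12)
```

```text
drums
(3039, array([ 494.2, -227.9]), array([55.9, 53. , 17.1]), array([ 494.1, -227.7]), 120.1)
(2433, array([ 488.9, -300.7]), array([56.6, 53.3, 53.9]), array([ 489.2, -301. ]), 119.3)
(2070, array([ 487.6, -374.5]), array([55. , 54.7, 88.8]), array([ 487.5, -374.5]), 120.2)
brick
(1120, array([ 586.4, -304.8]), array([39. , 33.7, 88.9]), array([ 586.4, -304.9]), 99.3)
(981, array([ 582.8, -379.3]), array([40.1, 35.2, 88.5]), array([ 583. , -379.3]), 100.8)
clock 42.17 pos [ 580.6 -369.3  285.7] z [ 0.064  0.05  -0.997] yaw(tooly) -1.6 gap 64.0 F [ 0.7 -0.1 -0.4]
[0.0325, -0.0094, 0.0057] 1.0
[0.0324, -0.01, 0.0057] 1.0
[0.0322, -0.0105, 0.0057] 1.0
[0.032, -0.0111, 0.0057] 1.0
[0.0318, -0.0116, 0.0057] 1.0
[0.0316, -0.0122, 0.0057] 1.0
[0.0314, -0.0127, 0.0057] 1.0
[0.0311, -0.0133, 0.0057] 1.0
[0.0309, -0.0138, 0.0057] 1.0
[0.0307, -0.0144, 0.0057] 1.0
[0.0304, -0.0149, 0.0057] 1.0
[0.0301, -0.0154, 0.0057] 1.0
```

Both bricks stand flat: tops at 100.8 and 99.3, matching their heights above the floor. Last brick, which was knocked aside to (478,27).

>>> carry_out --targets '[{"claw": 0.8,"travel": [0.033,-0.009,0.003],"turn": 1},{"claw": 0.8,"travel": [0.033,-0.01,0.003],"turn": 1},{"claw": 0.8,"travel": [0.032,-0.01,0.003],"turn": 1},{"claw": 0.8,"travel": [0.032,-0.011,0.003],"turn": 1},{"claw": 0.8,"travel": [0.032,-0.012,0.003],"turn": 1},{"claw": 0.8,"travel": [0.032,-0.012,0.003],"turn": 1},{"claw": 0.8,"travel": [0.031,-0.013,0.003],"turn": 1},{"claw": 0.8,"travel": [0.031,-0.013,0.003],"turn": 1},{"claw": 0.8,"travel": [0.031,-0.014,0.003],"turn": 1},{"claw": 0.8,"travel": [0.031,-0.014,0.003],"turn": 1},{"claw": 0.8,"travel": [0.03,-0.015,0.003],"turn": 1},{"claw": 0.8,"travel": [0.03,-0.015,0.003],"turn": 1}]'

```text
clock: 43.68
eef_pos: [461.4, 55.0, 242.8]
ee_rot: [[0.219, 0.975, 0.022], [0.973, -0.22, 0.066], [0.069, 0.007, -0.998]]
ft_force: [0.3, 1.2, -0.5]
finger_gap: 77.0
```

Run:
```python
from h import *
for i in range(4): p,d,m=cam("wrist")
w=cloud(d,m);bricks(w,(430,720),(-20,230)); save("w10",p)
plan(480,27,85,0)
```

```text
brick top 480 [644.9  55.4] yaw -26.9 sides [59.  30.6] z 53.5
brick top 981 [477.3  26.5] yaw -10.3 sides [38.1 36.9] z 54.6
clock 43.88 pos [462.3  53.9 243.4] z [ 0.023  0.065 -0.998] yaw(tooly) -12.6 gap 77.1 F [ 0.2 -0.7  1. ]
[-0.0111, 0.0073, 0.0522] 0.0
[-0.0111, 0.0073, 0.0522] 0.0
[-0.0111, 0.0073, 0.0522] 0.0
```

View pics/w10.png

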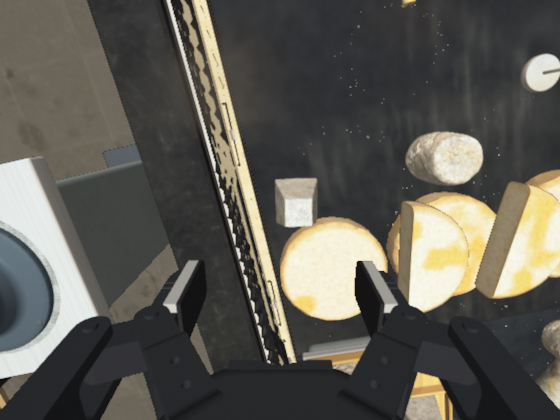

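The last brick stands free at (296,203), clear of the wheel at (333,270).

>>> carry_out --targets '[{"claw": 0.8,"travel": [-0.011,0.006,0.052],"turn": 0},{"claw": 0.8,"travel": [-0.011,0.006,0.052],"turn": 0},{"claw": 0.8,"travel": [-0.011,0.006,0.05],"turn": 0}]'

```text
clock: 44.25
eef_pos: [480.5, 25.4, 86.5]
ee_rot: [[0.219, 0.975, 0.034], [0.973, -0.221, 0.064], [0.07, 0.019, -0.997]]
ft_force: [-0.0, -0.0, 0.1]
finger_gap: 77.1
```

Run:
```python
from h import *
for i in range(5): p,d,m=cam("wrist")
w=cloud(d,m);bricks(w,(430,720),(-20,230))
plan(479,27,19,0,2)
```

```text
brick top 2183 [643.7  54.5] yaw -18.7 sides [59.4 28.7] z 53.6
brick top 3065 [478.1  26.6] yaw -11.7 sides [39.  37.1] z 54.6
brick top 921 [621.2  -9.3] yaw 78.6 sides [28.5 37.1] z 53.3
clock 44.5 pos [481.2  26.9  89.4] z [ 0.035  0.065 -0.997] yaw(tooly) -12.7 gap 76.8 F [-0.7  0.8  0.9]
[-0.0027, -0.0018, 0.0351] 0.0
[-0.0027, -0.0018, 0.0351] 0.0
```

>>> carry_out --targets '[{"claw": 0.8,"travel": [-0.003,-0.004,0.036],"turn": 0},{"claw": 0.8,"travel": [-0.003,-0.005,0.034],"turn": 0}]'

```text
clock: 44.75
eef_pos: [480.9, 28.5, 25.0]
ee_rot: [[0.217, 0.975, 0.053], [0.973, -0.221, 0.066], [0.076, 0.037, -0.996]]
ft_force: [-0.5, -0.2, 0.2]
finger_gap: 76.8
```

Run:
```python
from h import *
for i in range(4): r.read_camera("wrist")
plan(478.8,27,19,0,1)
```

```text
clock 44.95 pos [479.9  28.6  24.9] z [ 0.049  0.066 -0.997] yaw(tooly) -12.7 gap 76.7 F [0.1 1.1 0.8]
[-0.0022, -0.0009, 0.0057] 0.0
```

>>> carry_out --targets '[{"claw": 0.8,"travel": [-0.002,-0.002,0.007],"turn": 0},{"claw": -1,"travel": [0,0,0.001],"turn": 0},{"claw": -1,"travel": [0,0,0],"turn": 0},{"claw": -1,"travel": [0,0,0],"turn": 0},{"claw": -1,"travel": [0,0,0],"turn": 0}]'

```text
clock: 45.58
eef_pos: [479.3, 28.2, 21.2]
ee_rot: [[0.216, 0.975, 0.054], [0.973, -0.22, 0.065], [0.076, 0.038, -0.996]]
ft_force: [0.5, 0.6, -2.6]
finger_gap: 44.4
```

>>> carry_out --targets '[{"claw": -1,"travel": [0,0.001,-0.02],"turn": 0},{"claw": -1,"travel": [0,0.003,-0.055],"turn": 0},{"claw": -1,"travel": [0,0.003,-0.055],"turn": 0},{"claw": -1,"travel": [0,0.003,-0.055],"turn": 0},{"claw": -1,"travel": [0,0.0,-0.02],"turn": 0}]'

```text
clock: 46.2
eef_pos: [476.5, 12.6, 229.1]
ee_rot: [[0.216, 0.975, 0.046], [0.974, -0.218, 0.067], [0.075, 0.03, -0.997]]
ft_force: [-0.2, -0.4, -1.9]
finger_gap: 44.2
```

Run:
```python
from h import *
for i in range(3): r.read_camera("wrist")
plan(587,-229,215,-10.5,9)
```

```text
clock 46.35 pos [475.1  12.6 226.1] z [ 0.042  0.067 -0.997] yaw(tooly) -12.6 gap 43.9 F [-0.6 -0.4 -1.3]
[-0.0236, 0.0179, -0.0] -1.17
[-0.0239, 0.0175, -0.0] -1.17
[-0.0243, 0.017, -0.0] -1.17
[-0.0246, 0.0165, -0.0] -1.17
[-0.0249, 0.016, -0.0] -1.17
[-0.0253, 0.0155, -0.0] -1.17
[-0.0256, 0.0149, -0.0] -1.17
[-0.0259, 0.0144, -0.0] -1.17
[-0.0262, 0.0139, -0.0] -1.17
```

>>> carry_out --targets '[{"claw": -1,"travel": [-0.024,0.018,-0.001],"turn": -1.1},{"claw": -1,"travel": [-0.024,0.018,-0.001],"turn": -1.1},{"claw": -1,"travel": [-0.024,0.017,-0.001],"turn": -1.1},{"claw": -1,"travel": [-0.025,0.017,-0.001],"turn": -1.1},{"claw": -1,"travel": [-0.025,0.016,-0.001],"turn": -1.1},{"claw": -1,"travel": [-0.025,0.016,-0.001],"turn": -1.1},{"claw": -1,"travel": [-0.025,0.015,-0.001],"turn": -1.1},{"claw": -1,"travel": [-0.025,0.015,-0.001],"turn": -1.1},{"claw": -1,"travel": [-0.026,0.014,-0.001],"turn": -1.1}]'

```text
clock: 47.48
eef_pos: [582.6, -229.6, 198.1]
ee_rot: [[0.031, 0.999, 0.006], [0.997, -0.032, 0.077], [0.077, 0.003, -0.997]]
ft_force: [0.7, -0.8, -2.0]
finger_gap: 44.1
```

Run:
```python
from h import *
for i in range(4): r.read_camera("wrist")
plan(586.5,-226.2,115,0,2)
```

```text
clock 47.67 pos [ 582.2 -229.   198.6] z [ 0.006  0.077 -0.997] yaw(tooly) -1.9 gap 44.0 F [ 0.4 -0.4 -1.7]
[-0.0018, 0.002, 0.0418] 0.0
[-0.0018, 0.002, 0.0418] 0.0
```

>>> carry_out --targets '[{"claw": -1,"travel": [-0.002,0.002,0.042],"turn": 0.3},{"claw": -1,"travel": [-0.002,0.001,0.04],"turn": 0}]'

```text
clock: 47.92
eef_pos: [587.5, -224.2, 116.9]
ee_rot: [[0.036, 0.999, 0.011], [0.996, -0.036, 0.077], [0.077, 0.009, -0.997]]
ft_force: [-0.3, -0.2, -1.5]
finger_gap: 43.8
```

Run:
```python
from h import *
for i in range(4): p,d,m=cam("wrist")
save("w11",p)
plan(586.5,-226.2,80,0,1)
```

```text
clock 48.12 pos [ 587.9 -224.8  118.4] z [ 0.011  0.077 -0.997] yaw(tooly) -2.1 gap 44.2 F [ 0.5 -0.2 -0.4]
[-0.0044, -0.0016, 0.0382] 0.0
```

View pics/w11.png

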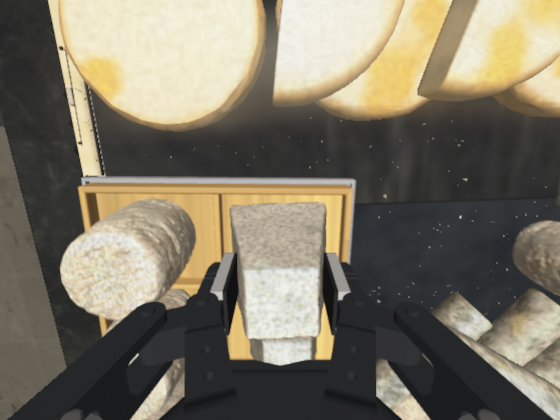

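The brick hangs over the back left cell; the tray's left wall is at row 187 and the brick edge at row 205. A quick check of that wall while I lower.

>>> carry_out --targets '[{"claw": -1,"travel": [-0.004,-0.002,0.03],"turn": 0}]'

```text
clock: 48.25
eef_pos: [589.8, -226.8, 92.5]
ee_rot: [[0.035, 0.999, 0.02], [0.997, -0.036, 0.074], [0.074, 0.018, -0.997]]
ft_force: [0.5, -1.1, -1.4]
finger_gap: 44.2
```

Run:
```python
from h import *
for i in range(4): p,d,m=cam("wrist")
w=cloud(d,m)
# left wall inner edge: highest-y floor point and wall band near x=605..620
for x in (560,612):
    k=(np.abs(w[...,0]-x)<4)&(w[...,1]>-260)&(w[...,1]<-170); q=w[k]
    f=q[(q[:,2]>45)&(q[:,2]<54)]; t=q[(q[:,2]>59)&(q[:,2]<65)]
    print(x,"floor y",np.round(np.percentile(f[:,1],[2,98]),1) if len(f) else 0,"wall top y",np.round(np.percentile(t[:,1],[5,95]),1) if len(t) else 0)
plan(586.5,-226.2,72,0,1)
```

```text
560 floor y [-202.  -186.4] wall top y [-194.9 -190.8]
612 floor y [-202.4 -188.8] wall top y [-197.9 -193. ]
clock 48.45 pos [ 586.8 -226.4   89.8] z [ 0.013  0.076 -0.997] yaw(tooly) -2.1 gap 44.6 F [ 0.9  0.2 -0.5]
[-0.0011, -0.0005, 0.0177] 0.0
```

Run:
```python
from h import *
p,d,m=cam("wrist"); w=cloud(d,m); save("w12",p[120:330,160:420].repeat(3,0).repeat(3,1)[:600,:780])
k=(w[...,0]>575)&(w[...,0]<600)&(w[...,2]>64)&(w[...,2]<125)&(w[...,1]>-225)&(w[...,1]<-185)
k[:,:]&=(np.indices(k.shape)[0]>150); q=w[k]
for z in range(64,120,6):
    s=q[(q[:,2]>=z)&(q[:,2]<z+6)]
    if len(s)>5: print(z,len(s),"max y",np.round(np.percentile(s[:,1],[50,95,99]),1))
e=w[150:230,280]; 
for v in range(160,230,3): print(v,np.round(w[v,280],1))
```

```text
64 9 max y [-197.1 -196.7 -196.6]
70 242 max y [-197.6 -196.6 -196.4]
76 271 max y [-199.5 -198.3 -197.8]
82 292 max y [-201.2 -200.3 -199.8]
88 328 max y [-203.  -201.9 -201.5]
94 356 max y [-204.6 -203.6 -203.1]
100 405 max y [-206.4 -205.3 -205. ]
106 428 max y [-208.  -207.  -206.6]
112 482 max y [-209.5 -208.5 -208.1]
118 1727 max y [-215.2 -210.4 -209.9]
160 [ 589.6 -179.3   -1.3]
163 [ 5.895e+02 -1.816e+02 -5.000e-01]
166 [ 5.894e+02 -1.839e+02  2.000e-01]
169 [ 5.893e+02 -1.863e+02  3.000e-01]
172 [ 589.2 -188.8   -0.8]
175 [ 5.891e+02 -1.912e+02 -2.000e-01]
178 [ 5.890e+02 -1.937e+02 -5.000e-01]
181 [ 588.8 -188.    46.3]
184 [ 588.7 -189.6   48.5]
187 [ 588.6 -191.8   47.4]
190 [ 588.6 -191.8   56.7]
193 [ 588.5 -192.7   61.3]
196 [ 588.4 -194.8   60.7]
199 [ 588.3 -196.8   59.8]
202 [ 588.3 -201.3   49.7]
205 [ 588.2 -197.4   72.6]
208 [ 588.1 -198.2   76.1]
211 [ 588.1 -199.2   78.9]
214 [ 588.  -200.    82.1]
217 [ 588.  -200.9   84.7]
220 [ 587.9 -201.8   87.2]
223 [ 587.8 -202.3   90.9]
226 [ 587.8 -202.5   95.1]
229 [ 587.7 -203.9   95.8]
```

View pics/w12.png

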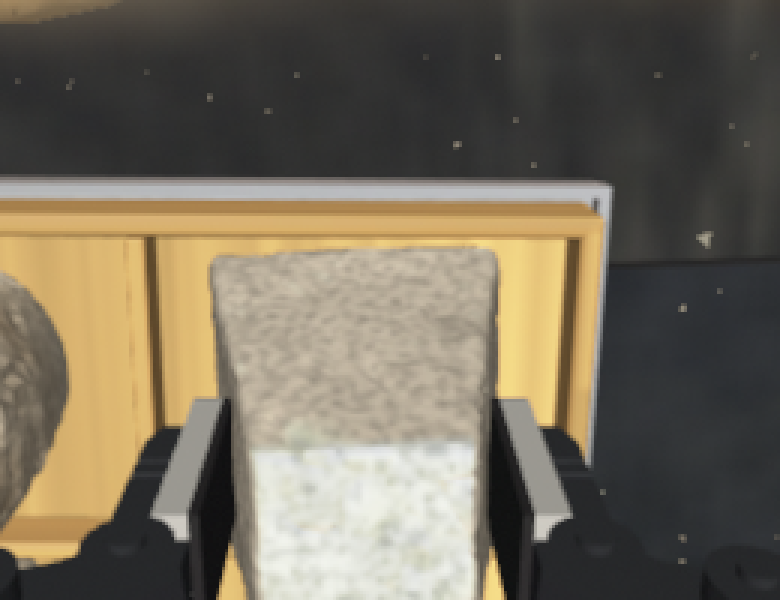

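The brick's left base edge (y -196.3) would just catch the wall's inner edge (about -197). I'll check the divider on the other side in the same view.

Run:
```python
from h import *
p,d,m=cam("wrist"); w=cloud(d,m)
for nm,x0,x1,y0,y1 in (("divider",515,545,-285,-245),("divider b",600,630,-285,-245),("wall",520,545,-215,-180),("wall b",600,625,-215,-180)):
    k=(w[...,0]>x0)&(w[...,0]<x1)&(w[...,1]>y0)&(w[...,1]<y1)&(w[...,2]>58)&(w[...,2]<66); q=w[k]
    if len(q)>10: print(nm,len(q),"x",np.round(np.median(q[:,0])),"y",np.round(np.percentile(q[:,1],[3,50,97]),1))
plan(586.5,-231,80,0,1)
```

```text
divider 92 x 519.0 y [-267.2 -264.5 -263.1]
wall 614 x 539.0 y [-213.9 -193.3 -189.2]
wall b 334 x 613.0 y [-197.5 -194.9 -192.7]
clock 48.55 pos [ 587.4 -226.7   90.3] z [ 0.015  0.075 -0.997] yaw(tooly) -2.1 gap 44.0 F [ 0.5  0.2 -1.3]
[-0.0051, -0.0009, 0.0099] 0.0
```

Cell spans -265.7 to -196.4 in this view, so its centre is -231: shift 3 mm to -y and set down.

>>> carry_out --targets '[{"claw": -1,"travel": [-0.0035,-0.001,0.006],"turn": 0}]'

```text
clock: 48.68
eef_pos: [587.7, -229.8, 85.8]
ee_rot: [[0.035, 0.999, 0.018], [0.997, -0.036, 0.074], [0.075, 0.015, -0.997]]
ft_force: [0.8, -0.2, -1.4]
finger_gap: 43.9
```

Run:
```python
from h import *
for i in range(4): p,d,m=cam("wrist")
w=cloud(d,m); c=w[195:215,275:290].mean(1)
print([np.round(a,1).tolist() for a in c[::2,1:]])
plan(586.5,-230,73,0,1)
```

```text
[[-196.7, 60.4], [-200.5, 49.2], [-201.8, 49.1], [-203.1, 49.1], [-200.4, 65.0], [nan, nan], [-201.7, 69.2], [-202.5, 70.7], [nan, nan], [-203.7, 74.6]]
clock 48.88 pos [ 586.4 -229.9   84.2] z [ 0.015  0.075 -0.997] yaw(tooly) -2.1 gap 44.4 F [-0.8 -1.4 -1.2]
[-0.001, 0.0, 0.0112] 0.0
```

>>> carry_out --targets '[{"claw": -1,"travel": [-0.0005,0,0.009],"turn": 0},{"claw": -1,"travel": [0,0,0.003],"turn": 0}]'

```text
clock: 49.12
eef_pos: [586.6, -229.4, 71.7]
ee_rot: [[0.036, 0.999, 0.015], [0.996, -0.037, 0.075], [0.076, 0.012, -0.997]]
ft_force: [-0.4, -0.4, -1.5]
finger_gap: 44.5
```

Run:
```python
from h import *
for i in range(3): r.read_camera("wrist")
plan(586.5,-230,71,0,1)
```

```text
clock 49.27 pos [ 587.1 -229.5   72.3] z [ 0.016  0.075 -0.997] yaw(tooly) -2.1 gap 44.5 F [ 0.7  0.1 -1.5]
[-0.0006, -0.0006, 0.0012] 0.0
```

>>> carry_out --targets '[{"claw": -1,"travel": [-0.0005,0,0.004],"turn": 0},{"claw": -1,"travel": [0,0,0.001],"turn": 0}]'

```text
clock: 49.52
eef_pos: [587.7, -229.6, 71.4]
ee_rot: [[0.036, 0.999, 0.016], [0.997, -0.037, 0.075], [0.075, 0.014, -0.997]]
ft_force: [-0.7, 0.5, 1.0]
finger_gap: 44.1
```

>>> carry_out --targets '[{"claw": -1,"travel": [0,0,0.003],"turn": 0},{"claw": 0.0,"travel": [0,0,0],"turn": 0},{"claw": 0.5,"travel": [0,0,0],"turn": 0},{"claw": 0.5,"travel": [0,0,0],"turn": 0},{"claw": 0.5,"travel": [0.001,0.0,-0.03],"turn": 0},{"claw": 0.5,"travel": [0.003,0.0,-0.055],"turn": 0},{"claw": 0.5,"travel": [0,0.0,-0.055],"turn": 0},{"claw": -1,"travel": [-0.05,0.0,-0.05],"turn": 0},{"claw": -1,"travel": [-0.06,0.0,0],"turn": 0},{"claw": -1,"travel": [-0.02,0.0,0],"turn": 0}]'

```text
clock: 50.78
eef_pos: [582.8, -363.5, 250.1]
ee_rot: [[0.029, 0.999, 0.018], [0.997, -0.03, 0.074], [0.074, 0.016, -0.997]]
ft_force: [-0.3, 0.1, 0.3]
finger_gap: 9.3
```

Run:
```python
from h import *
for i in range(3): p,d,m=cam("wrist")
w=cloud(d,m)
print("drums");[print(b) for b in blobs(w,112,132,(420,545),(-430,-170))]
print("brick");[print(b) for b in blobs(w,94,112,(545,640),(-430,-190))]
save("w13",p)
plan(512,328,220,0,12)
```

```text
drums
(3556, array([ 494.4, -227.2]), array([54.8, 54.8, 79.9]), array([ 493.8, -226.9]), 120.1)
(2844, array([ 489.5, -300.1]), array([53.9, 55.1, 13.1]), array([ 489.2, -300.4]), 119.4)
(2435, array([ 487.3, -374. ]), array([52.4, 56.9, 54.4]), array([ 487.4, -374.5]), 120.2)
brick
(1833, array([ 587.4, -233. ]), array([40.2, 37.4, 89. ]), array([ 587.3, -233. ]), 104.5)
(1369, array([ 586.8, -305.4]), array([39.5, 34.3, 88.7]), array([ 586.8, -305.2]), 99.3)
(1179, array([ 583.1, -379.1]), array([39.5, 35.7, 87.7]), array([ 582.9, -379.2]), 100.8)
clock 50.92 pos [ 584.3 -358.5  249.9] z [ 0.018  0.078 -0.997] yaw(tooly) -1.5 gap -0.3 F [-0.1  0.6  0.1]
[0.0567, -0.0075, 0.0068] 0.0
[0.0567, -0.0075, 0.0068] 0.0
[0.0567, -0.0075, 0.0068] 0.0
[0.0567, -0.0075, 0.0068] 0.0
[0.0567, -0.0075, 0.0068] 0.0
[0.0567, -0.0075, 0.0068] 0.0
[0.0567, -0.0075, 0.0068] 0.0
[0.0567, -0.0075, 0.0068] 0.0
[0.0567, -0.0075, 0.0068] 0.0
[0.0567, -0.0075, 0.0068] 0.0
[0.0567, -0.0075, 0.0068] 0.0
[0.0567, -0.0075, 0.0068] 0.0
```

View pics/w13.png

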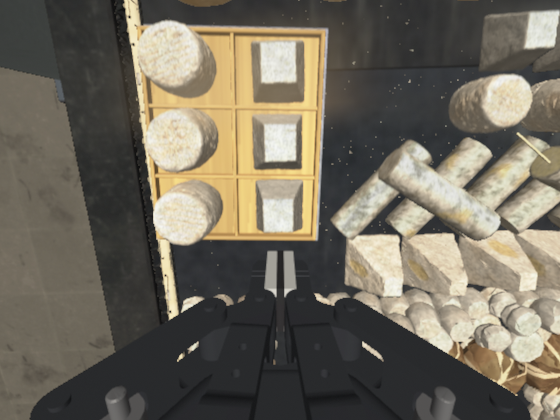

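All six cheeses stand flat in their own cells: drums at (177,55), (182,139) and (187,212), bricks at (277,62), (281,139) and (279,206), with top heights matching. Now the brick key.

>>> carry_out --targets '[{"claw": -1,"travel": [0.057,-0.007,0.008],"turn": 0},{"claw": -1,"travel": [0.057,-0.007,0.008],"turn": 0},{"claw": -1,"travel": [0.057,-0.007,0.008],"turn": 0},{"claw": -1,"travel": [0.057,-0.007,0.008],"turn": 0},{"claw": -1,"travel": [0.057,-0.007,0.008],"turn": 0},{"claw": -1,"travel": [0.057,-0.007,0.008],"turn": 0},{"claw": -1,"travel": [0.057,-0.007,0.008],"turn": 0},{"claw": -1,"travel": [0.057,-0.007,0.008],"turn": 0},{"claw": -1,"travel": [0.057,-0.007,0.008],"turn": 0},{"claw": -1,"travel": [0.057,-0.007,0.008],"turn": 0},{"claw": -1,"travel": [0.057,-0.007,0.008],"turn": 0},{"claw": -1,"travel": [0.055,-0.007,0.008],"turn": 0}]'

```text
clock: 52.42
eef_pos: [489.7, 375.1, 207.0]
ee_rot: [[-0.014, 1.0, 0.007], [0.996, 0.013, 0.089], [0.088, 0.009, -0.996]]
ft_force: [1.1, 0.1, 0.4]
finger_gap: 0.2
```

Run:
```python
from h import *
for i in range(8): r.read_camera("wrist")
plan(511.3,328,95,0,3)
```

```text
clock 52.83 pos [493.3 369.8 207. ] z [ 0.009  0.087 -0.996] yaw(tooly) 0.4 gap -0.4 F [-0.1 -0.5  0.1]
[-0.0172, 0.0055, 0.036] 0.0
[-0.0172, 0.0055, 0.036] 0.0
[-0.0172, 0.0055, 0.036] 0.0
```

>>> carry_out --targets '[{"claw": -1,"travel": [-0.017,0.005,0.037],"turn": 0},{"claw": -1,"travel": [-0.017,0.005,0.037],"turn": 0},{"claw": -1,"travel": [-0.017,0.005,0.032],"turn": 0}]'

```text
clock: 53.2
eef_pos: [513.6, 326.6, 98.9]
ee_rot: [[-0.004, 1.0, 0.018], [0.996, 0.002, 0.092], [0.092, 0.018, -0.996]]
ft_force: [-0.8, -1.1, -0.1]
finger_gap: 0.2
```

Run:
```python
from h import *
for i in range(12): r.read_camera("wrist")
plan(511.3,328,74,0,1); plan(511.3,328,66,0,1)
```

```text
clock 53.8 pos [512.9 329.  100.4] z [ 0.018  0.093 -0.996] yaw(tooly) 0.3 gap -0.0 F [-0.4 -0.2 -0. ]
[-0.0035, -0.0021, 0.0262] 0.0
clock 53.8 pos [512.9 329.  100.4] z [ 0.018  0.093 -0.996] yaw(tooly) 0.3 gap -0.0 F [-0.4 -0.2 -0. ]
[-0.0042, -0.0023, 0.0342] 0.0
```

>>> carry_out --targets '[{"claw": -1,"travel": [-0.002,-0.002,0.012],"turn": 0},{"claw": -1,"travel": [-0.001,-0.001,0.008],"turn": 0},{"claw": -1,"travel": [-0.001,-0.001,0.006],"turn": 0},{"claw": -1,"travel": [0,0,0.005],"turn": 0},{"claw": -1,"travel": [0,0,0.004],"turn": 0},{"claw": -1,"travel": [0,0,0.004],"turn": 0}]'

```text
clock: 54.55
eef_pos: [509.8, 328.0, 67.7]
ee_rot: [[-0.006, 1.0, 0.019], [0.996, 0.004, 0.087], [0.087, 0.02, -0.996]]
ft_force: [-9.6, -10.7, 35.3]
finger_gap: 0.3
```

>>> carry_out --targets '[{"claw": -1,"travel": [0,0,-0.035],"turn": 0},{"claw": -1,"travel": [-0.006,-0.022,0],"turn": 0},{"claw": -1,"travel": [-0.006,-0.02,0],"turn": 0}]'

```text
clock: 54.92
eef_pos: [468.0, 313.3, 102.9]
ee_rot: [[-0.005, 1.0, 0.023], [0.996, 0.003, 0.089], [0.089, 0.023, -0.996]]
ft_force: [-0.1, -0.2, 0.2]
finger_gap: 0.1
```

Run:
```python
from h import *
for i in range(12): r.read_camera("wrist")
plan(467.2,312.3,66,0,1)
```

```text
clock 55.52 pos [469.  313.6 102.8] z [ 0.023  0.089 -0.996] yaw(tooly) 0.2 gap 0.2 F [-1.  -0.1  0.7]
[-0.0046, -0.0026, 0.0365] 0.0
```

>>> carry_out --targets '[{"claw": -1,"travel": [-0.002,-0.002,0.013],"turn": 0},{"claw": -1,"travel": [-0.001,-0.001,0.009],"turn": 0},{"claw": -1,"travel": [-0.001,0,0.007],"turn": 0},{"claw": -1,"travel": [0,0,0.005],"turn": 0},{"claw": -1,"travel": [0,0,0.003],"turn": 0},{"claw": -1,"travel": [0,0,0.003],"turn": 0}]'

```text
clock: 56.28
eef_pos: [466.8, 312.5, 67.8]
ee_rot: [[-0.004, 1.0, 0.023], [0.997, 0.002, 0.083], [0.083, 0.024, -0.996]]
ft_force: [-7.8, -8.5, 30.4]
finger_gap: 0.1
```

>>> carry_out --targets '[{"claw": -1,"travel": [0,0,-0.05],"turn": 0},{"claw": -1,"travel": [0,0,-0.05],"turn": 0},{"claw": -1,"travel": [0,0,0],"turn": 0}]'

```text
clock: 56.65
eef_pos: [464.8, 304.3, 170.5]
ee_rot: [[-0.005, 1.0, 0.024], [0.997, 0.003, 0.083], [0.082, 0.024, -0.996]]
ft_force: [0.7, 0.4, 0.1]
finger_gap: -0.0
```

Run:
```python
from h import *
for i in range(6): p,d,m=cam("scene")
w=cloud(d,m)
print([(b[1],b[4]) for b in blobs(w,112,132,(420,545),(-430,-170))],[(b[1],b[4]) for b in blobs(w,94,112,(545,640),(-430,-190))])
print(np.round(r.get_obs()["eef_pos"],1))
r.close_job()
```

```text
[(array([ 489.6, -227. ]), 120.0), (array([ 486.2, -299.2]), 119.2), (array([ 484.5, -374.3]), 120.0)] [(array([ 585.4, -233.2]), 103.8), (array([ 584.6, -304.4]), 99.1), (array([ 580.3, -379.2]), 100.6)]
[461.9 302.5 165.1]
the job is handed in; nothing more can be done
```

The job is done and handed in at about 57 s of the 192 s allowed. In order:
1. I pressed the yellow tare key.
2. I put two spare drums in the empty front middle and front right cells and pressed the drum key.
3. I put all three ash bricks in the back row, including the one that was knocked aside during the run, and pressed the brick key.
4. I pressed the green print key.

The third drum stayed on the counter, and the red key was not touched.

**Final checks:** The last scene picture showed all six cheeses upright in their own cells. Drum tops were at 119–120 mm and brick tops at 99–104 mm, as expected for standing on the 50 mm floor. Each key press stopped about 6 mm down, with forces of 13 N (tare), 23 N (drum), 35 N (brick) and 30 N (print). The arm stood clear when I handed in.

**Disagreements:** My camera estimates of the tray's left-to-right position differed by up to about 5 mm between views. Before setting down the last brick I re-measured its cell from close up and moved the brick 3 mm, because its edge would have caught the wall. The tool also drifted up to 8° off vertical between moves, but the bricks still ended up flat. The brick and print presses were harder than they needed to be, though well under the 120 N wrist limit.

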